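# Clear the broken diya off the entrance chowki and set it up again

## Robot

A 6-joint arm with a two-finger parallel gripper is mounted at the origin on the work surface. World frame = base frame: x ahead of the robot, y to its left, z up, the work surface at z = 0. Lengths are in mm, angles in rad, forces in N, time in s.
With the tool pointing down it reaches from about 425 to 1125 mm from the base axis. Payload 14.9 kg.
Tool frame: the origin (TCP) lies on the mounting face of the last link; the fingertips stand 191 mm ahead of it and the grasp point (between the pads) lies 172 mm ahead of it; y points along the fingers, x is the direction in which the jaws open and shut, and the axes are right-handed (so a half turn about y gives the same grasp; the last joint's range is limited). The gripper opens to 91 mm and grips with 3 to 60 N. Pads are 32 mm wide; open, the fingers measure 118 mm over their backs; the gripper's body (76 mm by 178 mm) begins 60 mm behind the grasp point.
Start: joints at [-1.377, 0.379, 1.734, -0, 1.028, -0.033], TCP at [157.397, -682.089, 404.732] pointing down, gripper open.
Joint ranges: [-2.77, 2.77], [-0.74, 2.19], [0, 2.66], [-1.06, 4.2], [0.31, 2.87], [-3.08, 3.08]. Speed limits (rad/s): [1.89, 1.89, 2.39, 3.14, 3.14, 3.14].

## Interface

Orientations are given as [roll, pitch, yaw] about the fixed x, y, z axes, in that order (R = Rz(yaw) Ry(pitch) Rx(roll)).
In Python, from cell import monitor, cams, bot gives the robot as it stands.
- The arm moves only by the tool carry_out, never from a script. Its argument "steps" is a list of rows, each a list of 7 numbers: the turn, a rotation vector about the tool's x, y, z in rad, then the shift along the tool's x, y, z in m, then the opening, from 0 (shut) to 1 (fully open). In form: [[rx, ry, rz, tx, ty, tz, hand], ...]. A call has 1 to 10 rows; each row shifts and turns the pose as measured when the row begins, along the tool's axes as they then stand; what a row does not reach is not made up. A row lasts 1/10 s, in which the tool goes at most 50 mm and 8.59 degrees, less where a joint would pass 70% of its speed; a pose out of reach is approached as far as the arm can. A call is refused whole if a number of a shift passes 0.05 or a number of a turn 0.15, either way. A call with a gripper value outside its range is refused whole. The fingers move at their own pace and stop on an object; "newtons" is the grip in N (left out, the last holds). Time passes only in rows, so rows that do not move let the fingers close. It gives the time, the measured TCP pose, the force and the opening at its end, in the units of the state.
- monitor.get_state(): the state, without advancing time (a new reading comes with each control period).
- cams.capture(name): name is "scene" or "top" or "wrist"; returns a dict with "color" (400x640x3 uint8, red, green, blue), "depth" (400x640 float32, mm along the optical axis (not along the pixel's ray), 0 where there is no reading), "fx", "fy", "cx", "cy" (pixels), "k1" (the pictures are not rectified: a ray, as slopes to the right and down, at radius r is drawn at 1 + k1 r^2 times it, then the intrinsics apply), "extrinsics" (4x4, takes a point from camera to world coordinates). Camera axes: x right, y down, z forward; pixel columns grow to the right and rows downward; lengths in mm; the calibration is good to about 2 mm. A picture is of the moment at which its call begins.
- bot.finish_job(): hands the job in, once; it reports no verdict.
The state is a dict: "t": time; "joints": joint angles; "joint_vel": joint speeds; "effort": joint torques, N m; "position": TCP position; "orientation": TCP orientation; "wrist_force": force on the tool from outside, world axes, zero at the start; "torque": the same for the moment, N m; "opening": opening from 0.0 (shut) to 1.0 (fully open).
Only numpy, scipy, OpenCV 4.12 (cv2) and the standard library are available. Lean on these libraries where they do the work, as an engineer would, in place of code of your own. Each camera call takes 0.05 s, during which the arm holds its last target.

## Task

One of the clay diyas broke: take the scraper block and wipe every sharp chip off the chowki top over its edge into the steel tray, keeping the fingers off the chips, then stand the scraper back upright on its green mat. Next set every whole diya upright and centred on a painted mark of the chowki, one to a mark, and last of all lay the guard bar across the two brass cradles so that it lies down in both. Leave the kalash, mould, blue box and gas lighter where they are.

Things in the scene. Friction and masses are not known exactly. Their poses are not given: they have to be found in the camera images.
- chowki: Fixed low dark-wood platform, 240 (x) x 260 (y) x 50 mm high, flat top. Origin: centre of its underside. Two brass cradles stand on the top at x = +85, y = -95 and +95 mm: each 38 (x) x 14 (y) mm, 50 mm tall over the top, with a notch open upward and along y, 22 mm wide in x, its floor 36 mm over the top. The chips lie on the top at x from -100 to +50 mm
- mark_right (a point): Centre of the painted white mark with a red rim, 62 mm across, flat on the chowki top at x = -30, y = -75 mm in the chowki's frame
- mark_middle (a point): Centre of the like mark at x = -30, y = 0 mm in the chowki's frame, on the top
- mark_left (a point): Centre of the like mark at x = -30, y = +75 mm in the chowki's frame, on the top
- bar_seat (a point): Point midway between the two brass cradles at the height of their notch floors; its axes are those of the chowki, the line from cradle to cradle is y. The laid bar's origin belongs here
- tray: Fixed open steel tray, 200 (x) x 130 (y) x 35 mm high, walls 4 mm, that stands against one of the two y sides (left or right, it varies) of the chowki, 15 mm lower than the chowki's top. Origin: centre of its underside; axes parallel to the chowki's
- diya_mat: Fixed flat blue mat, 200 (x) x 130 (y) x 4 mm, against the other y side of the chowki; the whole diyas start on it. Origin: centre of its underside
- scraper_mat: Fixed flat green mat, 150 (x) x 120 (y) x 4 mm, out to the left or right (it varies), where the scraper starts and belongs. Origin: centre of its underside
- bar_mat: Fixed flat cork mat, 150 (x) x 50 (y) x 3 mm, out on the other side from the green mat; the guard bar starts on it. Origin: centre of its underside
- scraper: Scraper block standing upright, 0.18 kg: orange blade 110 (x) x 22 (y) x 30 mm high, above it a pale wooden grip 90 (x) x 28 (y) mm from z = 30 to 70 mm. Origin: centre of the blade's flat underside; z up, x along the blade
- bar: Guard bar of pale wood with brass ends, 250 (along its x) x 16 x 16 mm, 0.13 kg. Origin: centre of its underside, x along its length
- diya0: Whole yellow ceramic diya, round, 50 mm across, 28 mm high, 70 g (two or three of diya0 to diya2 are present). Origin: centre of its underside, z up
- diya1: Whole yellow ceramic diya, round, 50 mm across, 28 mm high, 70 g (two or three of diya0 to diya2 are present). Origin: centre of its underside, z up
- diya2: Whole yellow ceramic diya, round, 50 mm across, 28 mm high, 70 g (two or three of diya0 to diya2 are present). Origin: centre of its underside, z up
- chip0: Loose sharp chip of yellow ceramic, about 24 x 20 mm, 9 mm thick, 12 g (four to six of chip0 to chip5 are present). Origin: centre of its underside as it first lies
- chip1: Loose sharp chip of yellow ceramic, about 24 x 20 mm, 9 mm thick, 12 g (four to six of chip0 to chip5 are present). Origin: centre of its underside as it first lies
- chip2: Loose sharp chip of yellow ceramic, about 24 x 20 mm, 9 mm thick, 12 g (four to six of chip0 to chip5 are present). Origin: centre of its underside as it first lies
- chip3: Loose sharp chip of yellow ceramic, about 24 x 20 mm, 9 mm thick, 12 g (four to six of chip0 to chip5 are present). Origin: centre of its underside as it first lies
- chip4: Loose sharp chip of yellow ceramic, about 24 x 20 mm, 9 mm thick, 12 g (four to six of chip0 to chip5 are present). Origin: centre of its underside as it first lies
- chip5: Loose sharp chip of yellow ceramic, about 24 x 20 mm, 9 mm thick, 12 g (four to six of chip0 to chip5 are present). Origin: centre of its underside as it first lies
- kalash: Steel water pot with a brown coconut on its mouth, 100 mm across, 166 mm high; bystander beyond the chowki. Origin: centre of its underside
- mould: Grey silicone diya mould, 80 x 120 x 24 mm; bystander beyond the chowki. Origin: centre of its underside
- pillbox: Blue round plastic box with a twist cap, 56 mm across, 58 mm high; bystander beyond the chowki. Origin: centre of its underside
- lighter: Red gas lighter lying down, 250 mm long with its steel tube, 27 mm high; bystander near the robot. Origin: under the middle of its 160 mm red handle, x towards the tube
There are look-alikes about, which are no part of the job. Leave any pink or red look-alike of the diya1 alone.

How it is judged (in metres and radians):
On the way, in this order (a step that is already met when the one before it is completed fails the run):
1. the scraper is held in the gripper with its blade down at the chowki top (contact force between the fingers and scraper above 0.5 N and x of scraper in the frame of chowki between -0.13 and 0.13 m and y of scraper in the frame of chowki between -0.17 and 0.17 m and z of scraper in the frame of chowki between 0.044 and 0.06 m), for 0.1 s.
2. every chip is in the steel tray (x of chip0 in the frame of tray between -0.098 and 0.098 m and y of chip0 in the frame of tray between -0.066 and 0.066 m and z of each of chip0, chip1, chip2, chip3, chip4, chip5 in the frame of tray below 0.046 m and x of chip1 in the frame of tray between -0.098 and 0.098 m and y of chip1 in the frame of tray between -0.066 and 0.066 m and x of chip2 in the frame of tray between -0.098 and 0.098 m and y of chip2 in the frame of tray between -0.066 and 0.066 m and x of chip3 in the frame of tray between -0.098 and 0.098 m and y of chip3 in the frame of tray between -0.066 and 0.066 m and x of chip4 in the frame of tray between -0.098 and 0.098 m and y of chip4 in the frame of tray between -0.066 and 0.066 m and x of chip5 in the frame of tray between -0.098 and 0.098 m and y of chip5 in the frame of tray between -0.066 and 0.066 m), for 0.2 s.
3. the scraper stands back on its green mat (horizontal distance between scraper and scraper_mat below 0.055 m and angle between scraper's own z axis and vertical below 0.1 rad and height (world z) of scraper below 0.01 m and linear speed of scraper below 0.03 m/s), for 0.2 s.
4. every diya stands upright on a mark ((horizontal distance between diya0 and mark_right below 0.015 m or horizontal distance between diya0 and mark_middle below 0.015 m or horizontal distance between diya0 and mark_left below 0.015 m) and angle between each of diya0, diya1, diya2's own z axis and vertical below 0.12 rad and z of diya0 in the frame of chowki between 0.045 and 0.056 m and linear speed of each of diya0, diya1, diya2 below 0.03 m/s and (horizontal distance between diya1 and mark_right below 0.015 m or horizontal distance between diya1 and mark_middle below 0.015 m or horizontal distance between diya1 and mark_left below 0.015 m) and z of diya1 in the frame of chowki between 0.045 and 0.056 m and (horizontal distance between diya2 and mark_right below 0.015 m or horizontal distance between diya2 and mark_middle below 0.015 m or horizontal distance between diya2 and mark_left below 0.015 m) and z of diya2 in the frame of chowki between 0.045 and 0.056 m), for 0.2 s.
5. the guard bar lies across both cradles (x of bar in the frame of bar_seat between -0.006 and 0.006 m and y of bar in the frame of bar_seat between -0.02 and 0.02 m and z of bar in the frame of bar_seat between -0.005 and 0.005 m and angle between the x axis of bar and the y axis of bar_seat, either way round below 0.06 rad and linear speed of bar below 0.03 m/s), for 0.2 s.
At the end, for the whole second after the job is handed in: All chips in the tray; scraper upright (0.1 rad) within 55 mm of its mat's centre; each diya upright (0.12 rad) on the chowki within 15 mm of a mark; bar in both cradles: within 6 mm across, 20 along, 5 in height of bar_seat, 0.06 rad of their line; all at rest (all of step 2 and all of step 3 and all of step 4 and all of step 5); the robot touches nothing.
It fails at once if the fingers touch a chip (over 1 N) (contact force between the fingers and chip0 above 1 N or contact force between the fingers and chip1 above 1 N or contact force between the fingers and chip2 above 1 N or contact force between the fingers and chip3 above 1 N or contact force between the fingers and chip4 above 1 N or contact force between the fingers and chip5 above 1 N).
It fails at once if a bystander (kalash, mould, blue box, lighter) is moved over 30 mm (distance of any of kalash, mould, pillbox, lighter from where it was at the start of the episode above 0.03 m).
Of diya0, diya1, diya2 only 2 to 3 are there at a start; the rules pass over those that are not, and their reading is None.
Of chip0, chip1, chip2, chip3, chip4, chip5 only 4 to 6 are there at a start; the rules pass over those that are not, and their reading is None.
At some moment in a run one of diya0, diya1, diya2, bar may be knocked a few centimetres aside while the robot is not near it.
It also fails if it takes over 208 s, if anything falls off the work surface, if the arm or the gripper's body presses on something with over 40 N, if the wrist force passes 120 N, or if a joint passes its speed limit or range.

## Working session

There is one attempt and no reset: what is moved stays moved. The work goes in short steps, Python scripts to look and compute and a tool call to move; the robot and the scene stay as the last step left them, time stands still between calls to the robot, and variables do not carry over. Pictures are saved under pics/ and viewed, and the job is handed in when it is done.

Besides the shell and the picture viewer there is one more tool, called after "Emit:" by a JSON object that holds its "op" and its "data", one argument or row to a line. carry_out: Moves the arm, as the interface text tells. Its arguments: {"type":"object","properties":{"steps":{"type":"array","items":{"type":"array","items":{"type":"number"}}},"newtons":{"type":"number"}},"required":["steps"]}

```bash
ls; mkdir -p pics; cat > h.py <<'E'
import numpy as np, cv2
from cell import monitor, cams, bot
def cap(n,save=None):
    c=cams.capture(n)
    if save: cv2.imwrite('pics/'+save+'.png',c['color'][:,:,::-1])
    return c
def ray(c,u,v):
    x=(np.asarray(u,float)-c['cx'])/c['fx'];y=(np.asarray(v,float)-c['cy'])/c['fy']
    a,b=x.copy(),y.copy()
    for _ in range(10):
        r2=a*a+b*b; s=1+c['k1']*r2; a=x/s;b=y/s
    return a,b
def plane(c,u,v,z):
    a,b=ray(c,u,v);E=np.array(c['extrinsics'])
    d=E[:3,:3]@np.array([a,b,np.ones_like(a)]).reshape(3,-1)
    o=E[:3,3]
    t=(z-o[2])/d[2]
    return (o[:,None]+t*d).T
def cloud(c):
    v,u=np.mgrid[0:400,0:640]
    a,b=ray(c,u.astype(float),v.astype(float));E=np.array(c['extrinsics']);D=c['depth']
    P=np.stack([a*D,b*D,D],-1)@E[:3,:3].T+E[:3,3]
    P[D<=0]=np.nan
    return P
E
python3 - <<'E'
from h import *
for n in ['scene','top','wrist']:
    c=cap(n,n+'0'); print(n,c['fx'],c['cx'],c['k1'],np.round(c['extrinsics'],3).tolist())
print(monitor.get_state())
E
```

```text
pics
scene 463.3083859621152 323.83704797569305 -0.012337543672543376 [[-0.383, 0.561, -0.734, 1418.663], [0.924, 0.241, -0.298, 354.357], [0.01, -0.792, -0.61, 822.298], [0.0, 0.0, 0.0, 1.0]]
top 447.34721562952325 328.60699126702104 0.04238344954156542 [[0.029, -0.978, 0.206, 345.15], [-1.0, -0.029, 0.004, -10.024], [0.003, -0.206, -0.979, 1187.437], [0.0, 0.0, 0.0, 1.0]]
wrist 332.6633541969666 327.94902912716503 -0.042845164313554035 [[0.224, -0.934, -0.279, 237.456], [-0.975, -0.215, -0.064, -663.889], [-0.0, 0.287, -0.958, 383.008], [0.0, 0.0, 0.0, 1.0]]
{'t': 0.15, 'joints': array([-1.37728244e+00,  3.79251685e-01,  1.73464540e+00, -2.23606696e-05,
        1.02852808e+00, -3.33149247e-02]), 'joint_vel': array([-0.00193882, -0.00114295, -0.0026707 , -0.00054051,  0.00044444,
       -0.00172083]), 'effort': array([-1.37108714e-04, -7.64108133e+01, -4.34652114e+01,  6.50114310e-02,
        4.10484010e-02, -6.60724868e-05]), 'position': array([ 157.37661964, -681.92873989,  404.2649497 ]), 'orientation': array([-1.57078773e+00,  8.32680894e-04, -1.34395596e+00]), 'wrist_force': array([ 0.03492278, -0.27483709,  1.06643757]), 'torque': array([0.03770225, 0.01752394, 0.06345071]), 'opening': 0.9957708606969663}
```

View pics/scene0.png

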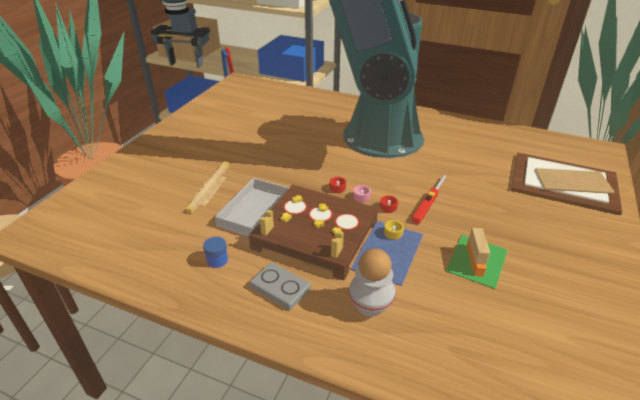

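View pics/top0.png

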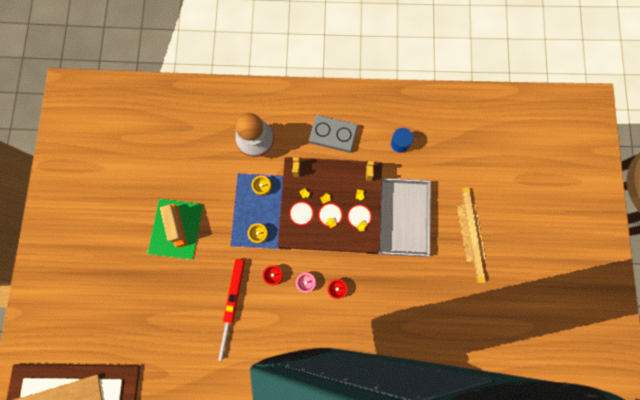

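View pics/wrist0.png

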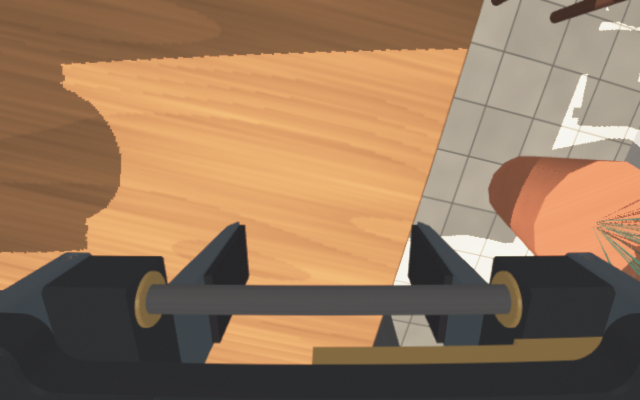

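```bash
python3 - <<'E'
from h import *
c=cap('top'); im=c['color'][:,:,::-1]
cv2.imwrite('pics/t1.png',cv2.resize(im[150:300,140:300],None,fx=5,fy=5,interpolation=cv2.INTER_CUBIC)[:600])
cv2.imwrite('pics/t2.png',cv2.resize(im[150:270,270:400],None,fx=5,fy=5,interpolation=cv2.INTER_CUBIC)[:600])
cv2.imwrite('pics/t3.png',cv2.resize(im[170:300,400:520],None,fx=4.6,fy=4.6,interpolation=cv2.INTER_CUBIC)[:600])
P=cloud(c)
hsv=cv2.cvtColor(im,cv2.COLOR_BGR2HSV)
# valid depth?
print('depth ok',(c['depth']>0).mean())
# height map vis
z=np.nan_to_num(P[...,2]); v=np.clip(z*2,0,255).astype(np.uint8)
cv2.imwrite('pics/z.png',cv2.applyColorMap(v,cv2.COLORMAP_JET))
for nm,(u,vv) in dict(mat=(240,200),diya=(261,178),table=(450,130),top=(340,175),cr1=(296,160),cr2=(370,163),tray=(405,220),bar=(472,230),cork=(463,230)).items():
    print(nm,P[vv,u].round(1))
E
```

```text
depth ok 0.99600390625
mat [585.6 233.6   1.4]
diya [642.9 177.1  23.9]
table [ 805.8 -341.    -7.4]
top [650.1 -33.9  51.9]
cr1 [672.3  79.1 102.4]
cr2 [ 670.8 -107.9  100. ]
tray [ 5.445e+02 -2.124e+02 -5.000e-01]
bar [ 520.  -384.    18.8]
cork [ 521.7 -365.5    2.4]
```

View pics/t1.png

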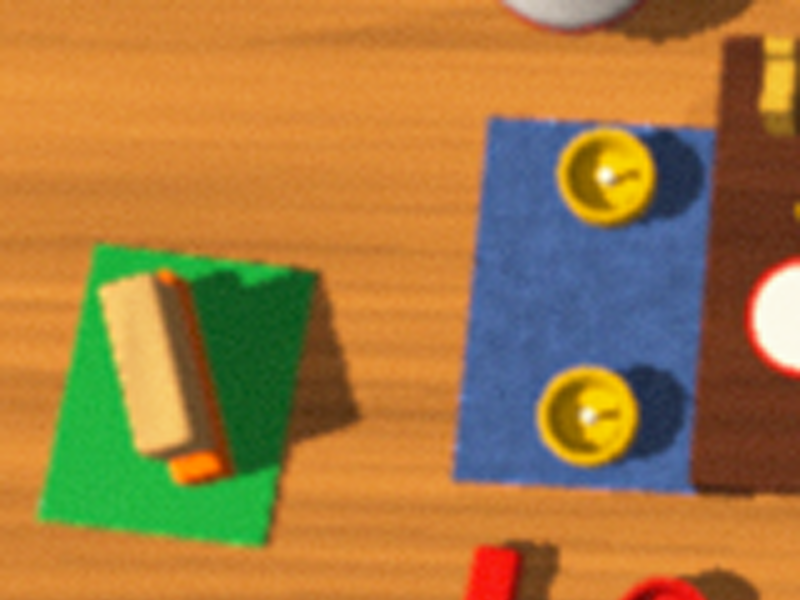

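View pics/t2.png

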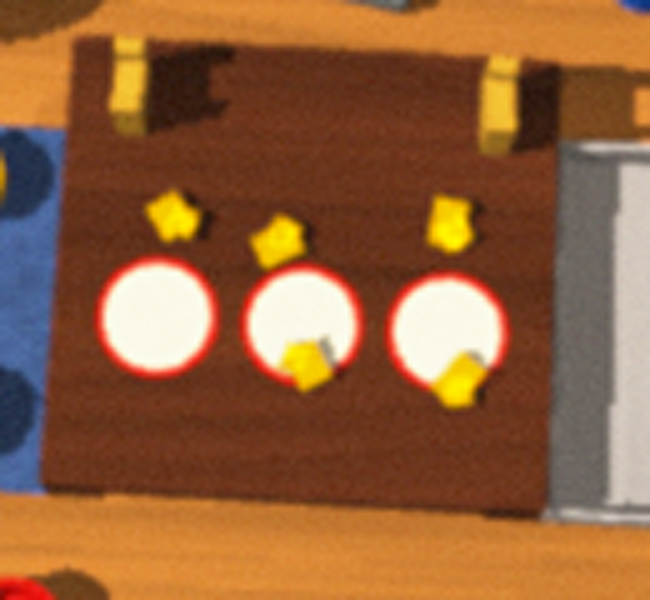

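View pics/t3.png

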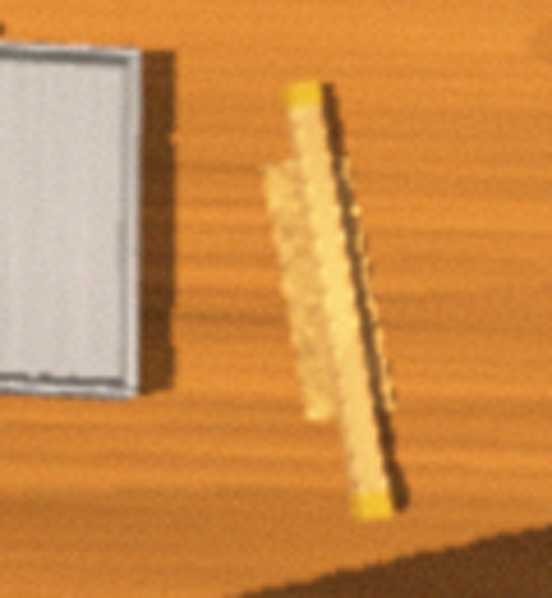

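View pics/z.png

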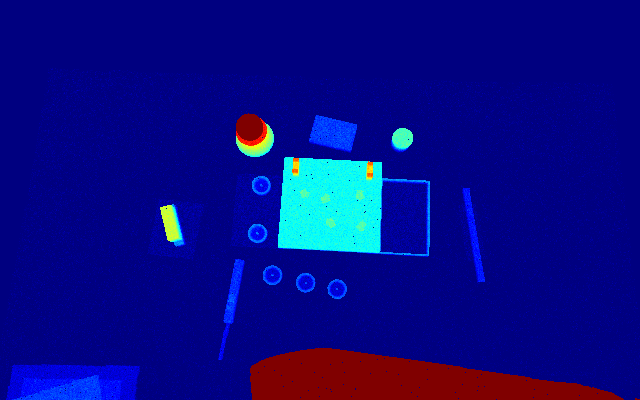

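```bash
cat > m.py <<'E'
from h import *
c=cap('top'); im=c['color'][:,:,::-1]; P=cloud(c); Z=P[...,2]
hsv=cv2.cvtColor(im,cv2.COLOR_BGR2HSV);H,S,V=cv2.split(hsv)
uu=np.arange(640)[None].repeat(400,0); vv=np.arange(400)[:,None].repeat(640,1)
def box(u0,u1,v0,v1): return (uu>=u0)&(uu<u1)&(vv>=v0)&(vv<v1)
def rect(mask,z,name):
    m=mask.astype(np.uint8); n,l,s,ce=cv2.connectedComponentsWithStats(m)
    k=1+np.argmax(s[1:,4]); v,u=np.nonzero(l==k)
    Q=plane(c,u,v,z)[:,:2].astype(np.float32); r=cv2.minAreaRect(Q)
    b=cv2.boxPoints(r); e=b[1]-b[0]; f=b[2]-b[1]
    L=e if np.hypot(*e)>np.hypot(*f) else f
    print(name,'c',np.round(r[0],1),'size',np.round(r[1],1),'long dir deg',round(np.degrees(np.arctan2(L[1],L[0]))%180,2),'mean',Q.mean(0).round(1),len(u))
    return r
rect((Z>44)&(Z<75)&box(260,400,150,260),50,'chowki')
white=(S<60)&(V>180)
for n,b in dict(left=(285,315,195,232),mid=(315,345,200,232),right=(345,375,200,235)).items():
    m=white&box(*b)
    v,u=np.nonzero(m); 
    pts=np.array([u,v]).T.astype(np.int32)
    (cx,cy),r=cv2.minEnclosingCircle(pts); h=cv2.convexHull(pts)[:,0]
    Q=plane(c,h[:,0],h[:,1],50)[:,:2]
    A=np.c_[2*Q,np.ones(len(Q))]; s=np.linalg.lstsq(A,(Q**2).sum(1),rcond=None)[0]
    print('mark',n,s[:2].round(1),'R',np.sqrt(s[2]+s[0]**2+s[1]**2).round(1))
yel=(H>18)&(H<33)&(S>170)&(V>110)
n,l,s,ce=cv2.connectedComponentsWithStats((yel&box(280,385,180,250)).astype(np.uint8))
for k in range(1,n):
    if s[k,4]>15: print('chip',ce[k].round(1),s[k,4],plane(c,*ce[k],59)[0].round(1))
rect((H>50)&(H<85)&(S>120)&box(140,210,190,265),4,'greenmat(vis)')
rect((Z>60)&box(140,210,190,265),74,'grip top')
rect((H<12)&(S>200)&(V>150)&box(150,200,200,255),20,'orange')
rect((Z>10)&(Z<28)&box(455,495,180,290),17,'bar')
rect((Z>22)&box(380,435,178,258),35,'tray rim')
for b in [(245,275,170,200),(243,272,218,246)]:
    m=((Z>12)&(Z<45)|yel)&box(*b); v,u=np.nonzero(m);h=cv2.convexHull(np.array([u,v]).T.astype(np.int32))[:,0]
    Q=plane(c,h[:,0],h[:,1],30)[:,:2];(x,y),r=cv2.minEnclosingCircle(Q.astype(np.float32)); print('diya',x,y,r, Z[m].max())
for n,b in dict(cl=(285,305,150,185),cr=(360,380,155,185)).items():
    m=(Z>88)&box(*b); rect(m,100,n); print(P[m].mean(0).round(1))
E
python3 m.py
```

```text
chowki c [573.7 -11. ] size [259.1 239.8] long dir deg 88.57 mean [568.9 -11.3] 8764
mark left [546.4  64.5] R 25.9
mark mid [544.8 -10.3] R 25.5
mark right [543.  -85.4] R 25.7
chip [304.3 193. ] 78 [597.5  57.3  59. ]
chip [359.7 194.4] 85 [597.9 -85.8  59. ]
chip [325.4 198. ] 85 [585.7   2.5  59. ]
chip [330.9 222.7] 62 [521.9 -13.5  59. ]
chip [361.5 226.3] 72 [515.  -91.6  59. ]
greenmat(vis) c [503.5 398.1] size [118.3 147. ] long dir deg 174.39 mean [497.2 395.2] 1672
grip top c [508.5 390.1] size [91.2 30.7] long dir deg 18.44 mean [508.4 390.3] 435
orange c [465.  367.9] size [7.8 2.6] long dir deg 5.63 mean [464.9 367.9] 4
bar c [ 511.2 -386.3] size [247.3  19.8] long dir deg 7.19 mean [ 508.9 -387. ] 662
tray rim c [ 549.  -203.9] size [129.8 200.7] long dir deg 179.05 mean [ 556.3 -213.7] 523
diya 620.65869140625 175.9630584716797 27.489768981933594 nan
diya 494.56146240234375 175.997802734375 26.141244888305664 35.62329575897502
cl c [669.2  80.4] size [18.4 12.6] long dir deg 2.58 mean [672.5  81. ] 29
[660.7  81.7  96.9]
cr c [ 640.7 -106.9] size [ 7.8 12.7] long dir deg 91.69 mean [ 640.7 -106.9] 24
[ 655.1 -107.7   97.7]
```

Emit:
{"op": "carry_out", "data": {
  "steps": [
    [0,-0.07,0,0,0,0.05,1],
    [0,-0.07,0,0,0,0.05,1],
    [0,-0.07,0,0,0,0.05,1],
    [0,-0.07,0,0,0,0.05,1],
    [0,-0.07,0,0,0,0.05,1],
    [0,-0.07,0,0,0,0.05,1],
    [0,-0.07,0,0,0,0.05,1],
    [0,-0.07,0,0,0,0.05,1],
    [0,-0.07,0,0,0,0.05,1],
    [0,-0.07,0,0,0,0.05,1]
  ]
}}

```text
t: 1.25
position: [575.2, -428.8, 403.8]
orientation: [-1.571, -0.0, -0.625]
wrist_force: [-0.3, -0.4, -0.1]
opening: 0.998
```

Emit:
{"op": "carry_out", "data": {
  "steps": [
    [0,-0.07,0,0,0,0.05,1],
    [0,-0.07,0,0,0,0.05,1],
    [0,-0.07,0,0,0,0.05,1],
    [0,-0.07,0,0,0,0.05,1],
    [0,-0.07,0,0,0,0.05,1],
    [0,-0.07,0,0,0,0.05,1],
    [0,-0.07,0,0,0,0.05,1],
    [0,-0.07,0,0,0,0.05,1]
  ]
}}

```text
t: 2.05
position: [718.4, -61.2, 402.9]
orientation: [-1.572, -0.001, -0.041]
wrist_force: [1.0, 0.1, 0.3]
opening: 1.0
```

```bash
python3 - <<'E'
from h import *
c=cap('wrist','w1'); P=cloud(c); print(P[200,320],monitor.get_state()['position'])
E
```

```text
[708.6531551  -96.27395562  -0.9462061 ] [718.72496827 -55.20199794 402.90403557]
```

View pics/w1.png

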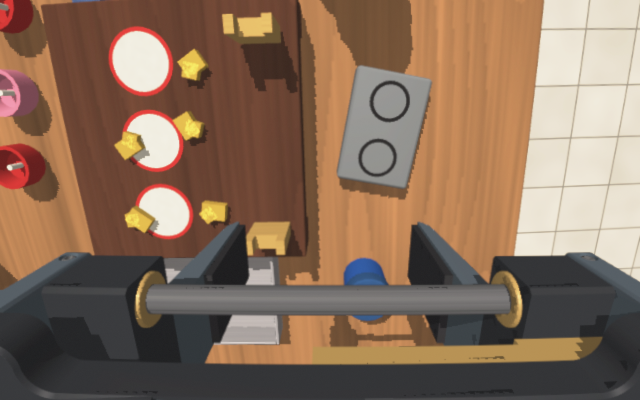

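```bash
python3 - <<'E'
from h import *
c=cap('wrist'); im=c['color'][:,:,::-1]
hsv=cv2.cvtColor(im,cv2.COLOR_BGR2HSV);H,S,V=cv2.split(hsv)
m=((S<60)&(V>170)).astype(np.uint8); m[:, :90]=0; m[:,210:]=0;m[245:]=0
n,l,s,ce=cv2.connectedComponentsWithStats(m)
for k in range(1,n):
    if s[k,4]<300: continue
    v,u=np.nonzero(l==k); h=cv2.convexHull(np.array([u,v]).T.astype(np.int32))[:,0]
    Q=plane(c,h[:,0],h[:,1],50)[:,:2]
    s2=np.linalg.lstsq(np.c_[2*Q,np.ones(len(Q))],(Q**2).sum(1),rcond=None)[0]
    print(s2[:2].round(1),np.sqrt(s2[2]+s2[0]**2+s2[1]**2).round(1))
P=cloud(c);Z=P[...,2]
yel=(H>18)&(H<33)&(S>170)&(V>110)
n,l,s,ce=cv2.connectedComponentsWithStats((yel&(np.arange(640)[None]<240)&(np.arange(400)[:,None]<232)).astype(np.uint8))
for k in range(1,n):
    if s[k,4]>60:
        v,u=np.nonzero(l==k); Q=plane(c,u,v,57);print(ce[k].round(),s[k,4],Q.min(0).round(),Q.max(0).round())
for (u0,u1,v0,v1) in [(222,280,10,45),(245,295,220,256)]:
    q=P[v0:v1,u0:u1].reshape(-1,3); q=q[q[:,2]>93]; print('cradle',q.min(0).round(1),q.max(0).round(1))
E
```

```text
[547.5  62.9] 26.6
[545.6 -12. ] 26.5
[543.5 -86.7] 26.4
cradle [643.5  72.4  93. ] [681.7  87.5 100.6]
cradle [ 641.5 -114.1   93.1] [677.1 -38.4 216.6]
```

Emit:
{"op": "carry_out", "data": {
  "steps": [
    [0,-0.07,0,0,0,0.05,1],
    [0,-0.07,0,0,0,0.05,1],
    [0,-0.07,0,0,0,0.05,1],
    [0,-0.07,0,0,0,0.05,1],
    [0,-0.1,0,0,0,0.05,1],
    [0,-0.15,0,0,0,0.04,1],
    [0,-0.15,0,0,0,0.04,1]
  ]
}}

```text
t: 2.85
position: [659.4, 260.4, 402.1]
orientation: [-1.573, -0.001, 0.651]
wrist_force: [0.6, -0.0, 0.3]
opening: 0.999
```

Emit:
{"op": "carry_out", "data": {
  "steps": [
    [0,-0.15,0,0,0,0,1],
    [0,-0.15,0,0,0,0,1],
    [0,-0.15,0,0,0,0,1],
    [0,-0.15,0,0,0,0,1],
    [0,-0.15,0,0,0,0,1],
    [0,-0.15,0,0,0,0,1],
    [0,-0.15,0,0,0,0,1],
    [0,-0.15,0,0,0,0,1],
    [0,0,0,0,0,0,1]
  ]
}}

```text
t: 3.75
position: [657.3, 262.9, 401.0]
orientation: [-1.57, 0.002, 1.853]
wrist_force: [0.3, -0.2, -0.6]
opening: 1.001
```

```bash
cat > d.py <<'E'
# usage: d.py x y z yaw(deg)  [z = TCP z]
import sys
from h import *
from scipy.spatial.transform import Rotation as R
s=monitor.get_state(); p=np.array(s['position']); r=R.from_euler('xyz',s['orientation'])
x,y,z,yaw=map(float,sys.argv[1:5])
T=R.from_euler('xyz',[-np.pi/2,0,np.radians(yaw)])
print('t',round(s['t'],2),'pos',p.round(1),'ori',np.round(s['orientation'],4),'F',np.round(s['wrist_force'],1),'open',round(s['opening'],3))
print('rot needed (tool)',(r.inv()*T).as_rotvec().round(4))
print('shift now axes mm',r.inv().apply(np.array([x,y,z])-p).round(1),' after-rot axes mm',T.inv().apply(np.array([x,y,z])-p).round(1))
E
python3 d.py 508.5 390.1 300 108.4
```

```text
t 3.75 pos [657.3 262.9 401. ] ori [-1.5700e+00  1.8000e-03  1.8531e+00] F [ 0.3 -0.2 -0.6] open 1.001
rot needed (tool) [-0.0008 -0.0388 -0.0017]
shift now axes mm [163.8 100.8 107.4]  after-rot axes mm [167.7 101.  101. ]
```

Emit:
{"op": "carry_out", "data": {
  "steps": [
    [0,-0.039,0,0,0,0,1],
    [0,0,0,0.035,0.01,0.022,1],
    [0,0,0,0.035,0.01,0.022,1],
    [0,0,0,0.035,0.01,0.022,1],
    [0,0,0,0.035,0.01,0.022,1],
    [0,0,0,0.028,0.01,0.013,1],
    [0,0,0,0,0,0,1]
  ]
}}

```text
t: 4.45
position: [506.8, 393.7, 349.1]
orientation: [-1.572, 0.002, 1.853]
wrist_force: [1.0, -1.2, 1.0]
opening: 0.999
```

```bash
python3 d.py 508.5 390.1 300 108.4; python3 - <<'E'
from h import *
c=cap('wrist','w2')
E
```

```text
t 4.45 pos [506.8 393.7 349.1] ori [-1.5717  0.0021  1.8528] F [ 1.  -1.2  1. ] open 0.999
rot needed (tool) [ 0.0008 -0.0391 -0.0022]
shift now axes mm [-3.9 49.1 -0.5]  after-rot axes mm [-4.  49.1 -0.4]
```

View pics/w2.png

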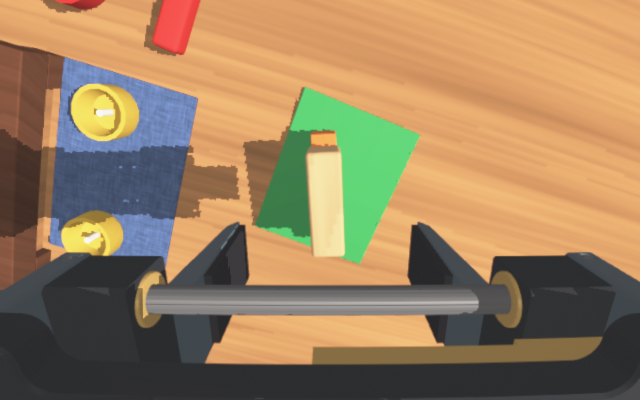

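```bash
python3 - <<'E'
from h import *
c=cap('wrist'); P=cloud(c); Z=P[...,2]
m=((Z>66)&(Z<80)); m[262:]=0; m[:,:295]=0; m[:,360:]=0
v,u=np.nonzero(m); Q=P[m]; print(Q[:,2].mean())
r=cv2.minAreaRect(plane(c,u,v,Q[:,2].mean())[:,:2].astype(np.float32)); print(r, Q.mean(0))
E
```

```text
72.79419845962019
((509.7576599121094, 390.5095520019531), (89.88964080810547, 27.707914352416992), 18.714946746826172) [507.73425192 389.83530743  72.79419846]
```

Emit:
{"op": "carry_out", "data": {
  "steps": [
    [0,-0.04,0,0,0,0,1],
    [0,-0.02,0,0,0,0,1],
    [0,0,0,-0.004,0.03,0,1],
    [0,0,0,0,0.03,0,1],
    [0,0,0,0,0.03,0,1],
    [0,0,0,0,0,0,1]
  ]
}}

```text
t: 5.15
position: [517.1, 384.7, 261.8]
orientation: [-1.581, 0.001, 1.899]
wrist_force: [-0.9, -1.3, -0.2]
opening: 1.001
```

```bash
python3 d.py 509.3 390.4 226 108.6
```

```text
t 5.15 pos [517.1 384.7 261.8] ori [-1.5809e+00  6.0000e-04  1.8988e+00] F [-0.9 -1.3 -0.2] open 1.001
rot needed (tool) [ 0.0101  0.0034 -0.0006]
shift now axes mm [ 7.9 35.7  5.9]  after-rot axes mm [ 7.9 35.8  5.5]
```

Emit:
{"op": "carry_out", "data": {
  "steps": [
    [0.01,0.003,0,0.008,0.01,0.006,1],
    [0,0,0,0,0.01,0,1],
    [0,0,0,0,0.01,0,1],
    [0,0,0,0,0.005,0,1],
    [0,0,0,0,0,0,1]
  ]
}}

```text
t: 5.65
position: [510.5, 391.0, 228.3]
orientation: [-1.575, -0.001, 1.892]
wrist_force: [-0.3, -0.3, -0.2]
opening: 1.0
```

```bash
python3 d.py 509.3 390.4 226 108.6
```

```text
t 5.65 pos [510.5 391.  228.3] ori [-1.5745e+00 -7.0000e-04  1.8921e+00] F [-0.3 -0.3 -0.2] open 1.0
rot needed (tool) [ 0.0037 -0.0033  0.0007]
shift now axes mm [-0.2  2.3  1.3]  after-rot axes mm [-0.2  2.3  1.3]
```

Good; close.

Emit:
{"op": "carry_out", "data": {
  "steps": [
    [0.0037,0,0,0,0.002,0.001,0],
    [0,0,0,0,0,0,0],
    [0,0,0,0,0,0,0],
    [0,0,0,0,0,0,0],
    [0,0,0,0,0,0,0],
    [0,0,0,0,0,0,0],
    [0,0,0,0,0,0,0],
    [0,0,0,0,0,0,0]
  ],
  "newtons": 40
}}

```text
t: 6.45
position: [510.0, 391.0, 227.8]
orientation: [-1.573, -0.001, 1.892]
wrist_force: [-0.2, -0.5, 0.0]
opening: 0.327
```

```bash
python3 d.py 509.3 390.4 226 108.6
```

```text
t 6.45 pos [510.  391.  227.8] ori [-1.5727e+00 -1.4000e-03  1.8922e+00] F [-0.2 -0.5  0. ] open 0.327
rot needed (tool) [ 0.0019 -0.0032  0.0014]
shift now axes mm [-0.4  1.8  0.9]  after-rot axes mm [-0.4  1.8  0.9]
```

Emit:
{"op": "carry_out", "data": {
  "steps": [
    [0,0,0,0,-0.03,0,0],
    [0,0,0,0,-0.04,0,0],
    [0,0,0,0,-0.04,0,0],
    [0,0,0,0,-0.03,0,0],
    [0,0.1,0,0,0,0,0],
    [0,0.1,0,0,0,0,0],
    [0,0.1,0,0,0,0,0],
    [0,0.05,0,0,0,0,0],
    [0,0,0,0,0,0,0]
  ]
}}

```text
t: 7.35
position: [508.8, 390.0, 372.2]
orientation: [-1.569, 0.0, 1.529]
wrist_force: [0.6, 0.5, -1.4]
opening: 0.304
```

```bash
python3 d.py 500 75 365 88.6; python3 - <<'E'
from h import *
c=cap('wrist','w3')
E
```

```text
t 7.35 pos [508.8 390.  372.2] ori [-1.5695e+00  1.0000e-04  1.5286e+00] F [ 0.6  0.5 -1.4] open 0.304
rot needed (tool) [-0.0013 -0.0178 -0.0001]
shift now axes mm [-315.1    7.2   -4.5]  after-rot axes mm [-315.1    7.2    1.1]
```

View pics/w3.png

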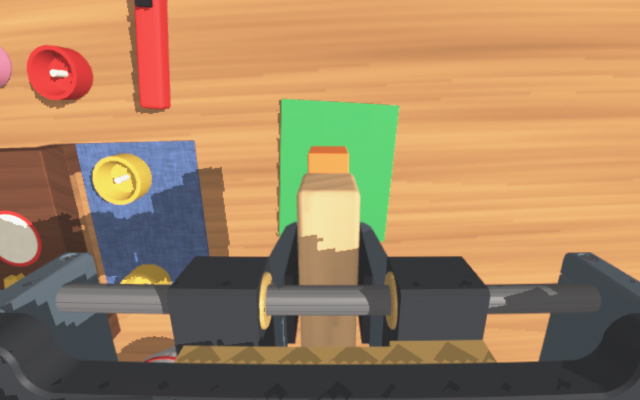

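Emit:
{"op": "carry_out", "data": {
  "steps": [
    [0,-0.02,0,-0.04,0,0,0],
    [0,0,0,-0.05,0,0,0],
    [0,0,0,-0.05,0,0,0],
    [0,0,0,-0.05,0,0,0],
    [0,0,0,-0.05,0,0,0],
    [0,0,0,-0.05,0,0,0],
    [0,0,0,-0.02,0,0,0],
    [0,0,0,0,0,0,0]
  ]
}}

```text
t: 8.2
position: [502.3, 74.9, 371.2]
orientation: [-1.57, -0.0, 1.57]
wrist_force: [-0.7, 0.9, -0.8]
opening: 0.305
```

```bash
python3 d.py 500 75 275 88.6
```

```text
t 8.2 pos [502.3  74.9 371.2] ori [-1.5698e+00 -2.0000e-04  1.5703e+00] F [-0.7  0.9 -0.8] open 0.305
rot needed (tool) [-0.001   0.0239  0.0002]
shift now axes mm [ 0.1 96.2  2.2]  after-rot axes mm [ 0.  96.2  2.3]
```

Emit:
{"op": "carry_out", "data": {
  "steps": [
    [0,0.024,0,0,0.03,0.002,0],
    [0,0,0,0,0.03,0,0],
    [0,0,0,0,0.02,0,0],
    [0,0,0,0,0.005,0,0],
    [0,0,0,0,0,0,0]
  ]
}}

```text
t: 8.7
position: [500.9, 75.9, 284.8]
orientation: [-1.573, -0.001, 1.551]
wrist_force: [-0.3, 0.3, -1.5]
opening: 0.303
```

```bash
python3 d.py 500 75 275 88.6; python3 -c "
from h import *
cap('wrist','w4');cap('scene','s4')"
```

```text
t 8.7 pos [500.9  75.9 284.8] ori [-1.5727e+00 -8.0000e-04  1.5509e+00] F [-0.3  0.3 -1.5] open 0.303
rot needed (tool) [0.0019 0.0045 0.0008]
shift now axes mm [-0.9  9.8  0.9]  after-rot axes mm [-0.9  9.8  0.9]
```

View pics/w4.png

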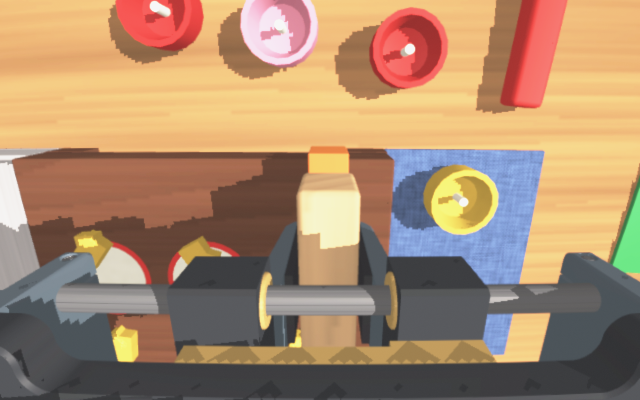

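View pics/s4.png

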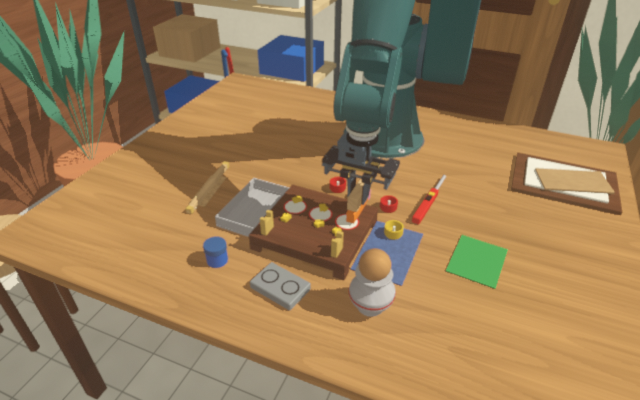

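Emit:
{"op": "carry_out", "data": {
  "steps": [
    [0.002,0.004,0,0,0.007,0,0],
    [0,0,0,0,0,0,0],
    [0,0,0,0,0.002,0,0],
    [0,0,0,0,0,0,0]
  ]
}}

```text
t: 9.2
position: [502.2, 76.3, 278.7]
orientation: [-1.576, -0.002, 1.547]
wrist_force: [0.7, 0.3, -0.6]
opening: 0.307
```

Emit:
{"op": "carry_out", "data": {
  "steps": [
    [0,0,0,0,0.0015,0,0],
    [0,0,0,0,0,0,0]
  ]
}}

```text
t: 9.4
position: [502.4, 76.2, 277.5]
orientation: [-1.577, -0.002, 1.547]
wrist_force: [-0.2, -0.5, -1.6]
opening: 0.307
```

Emit:
{"op": "carry_out", "data": {
  "steps": [
    [0,0,0,0,0.0015,0,0],
    [0,0,0,0,0,0,0]
  ]
}}

```text
t: 9.6
position: [503.0, 76.3, 277.5]
orientation: [-1.577, -0.002, 1.547]
wrist_force: [0.2, 0.2, -0.8]
opening: 0.305
```

Emit:
{"op": "carry_out", "data": {
  "steps": [
    [0.006,0,0,0,0.002,0,0],
    [0,0,0,0,0,0,0]
  ]
}}

```text
t: 9.8
position: [504.1, 76.4, 277.6]
orientation: [-1.573, -0.002, 1.547]
wrist_force: [-0.1, 0.6, -2.1]
opening: 0.306
```

Emit:
{"op": "carry_out", "data": {
  "steps": [
    [0,0,0,0,0.002,0,0],
    [0,0,0,0,0,0,0]
  ]
}}

```text
t: 10.0
position: [504.7, 76.4, 277.2]
orientation: [-1.574, -0.002, 1.547]
wrist_force: [-0.3, 0.7, -2.3]
opening: 0.304
```

Emit:
{"op": "carry_out", "data": {
  "steps": [
    [0,0,0,0,0.004,0.004,0],
    [0,0,0,0,0.003,0.002,0],
    [0,0,0,0,0.002,0.001,0]
  ]
}}

```text
t: 10.3
position: [502.8, 76.5, 275.6]
orientation: [-1.585, -0.002, 1.548]
wrist_force: [-16.0, -2.2, 41.6]
opening: 0.307
```

```bash
python3 d.py 500 75 275 88.6
```

```text
t 10.3 pos [502.8  76.5 275.6] ori [-1.5852 -0.0017  1.5479] F [-16.   -2.2  41.6] open 0.307
rot needed (tool) [0.0144 0.0016 0.0017]
shift now axes mm [-1.6  0.6  2.7]  after-rot axes mm [-1.6  0.6  2.7]
```

Emit:
{"op": "carry_out", "data": {
  "steps": [
    [0.012,0,0,0,-0.003,0,0],
    [0,0,0,0,0,0,0]
  ]
}}

```text
t: 10.5
position: [502.8, 76.5, 279.1]
orientation: [-1.574, -0.002, 1.548]
wrist_force: [-0.4, -0.7, -2.5]
opening: 0.306
```

```bash
python3 d.py 500 75 276.5 88.6
```

```text
t 10.5 pos [502.8  76.5 279.1] ori [-1.5738 -0.0018  1.5478] F [-0.4 -0.7 -2.5] open 0.306
rot needed (tool) [0.003  0.0015 0.0018]
shift now axes mm [-1.6  2.6  2.8]  after-rot axes mm [-1.6  2.6  2.8]
```

Emit:
{"op": "carry_out", "data": {
  "steps": [
    [0.003,0.002,0,-0.015,0.002,0.003,0],
    [0,0,0,-0.015,0,0,0],
    [0,0,0,-0.015,0,0,0],
    [0,0,0,-0.015,0,0,0]
  ]
}}

```text
t: 10.9
position: [498.1, 14.8, 276.1]
orientation: [-1.574, -0.003, 1.548]
wrist_force: [-0.2, 6.2, 7.6]
opening: 0.308
```

```bash
python3 d.py 500 -165 277.5 88.6
```

```text
t 10.9 pos [498.1  14.8 276.1] ori [-1.5737 -0.0035  1.5484] F [-0.2  6.2  7.6] open 0.308
rot needed (tool) [0.0029 0.002  0.0035]
shift now axes mm [-179.7   -2.    -5.9]  after-rot axes mm [-179.7   -1.4   -6.3]
```

Emit:
{"op": "carry_out", "data": {
  "steps": [
    [0.003,0.002,0.003,-0.02,-0.0015,0,0],
    [0,0,0,-0.02,0,-0.001,0],
    [0,0,0,-0.02,0,-0.001,0],
    [0,0,0,-0.02,0,-0.001,0]
  ]
}}

```text
t: 11.3
position: [497.8, -69.8, 276.2]
orientation: [-1.571, -0.002, 1.547]
wrist_force: [0.1, 8.0, 10.6]
opening: 0.307
```

```bash
python3 d.py 500 -165 277.5 88.6;python3 -c "
from h import *
cap('wrist','w5');c=cap('scene');cv2.imwrite('pics/s5.png',cv2.resize(c['color'][150:300,180:420,::-1],None,fx=3,fy=3))"
```

```text
t 11.3 pos [497.8 -69.8 276.2] ori [-1.5712 -0.0017  1.5467] F [ 0.1  8.  10.6] open 0.307
rot needed (tool) [0.0004 0.0003 0.0017]
shift now axes mm [-95.1  -1.4  -4.5]  after-rot axes mm [-95.1  -1.3  -4.5]
```

View pics/w5.png

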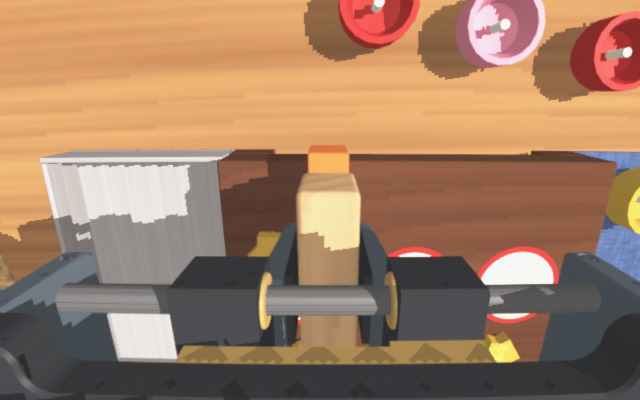

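View pics/s5.png

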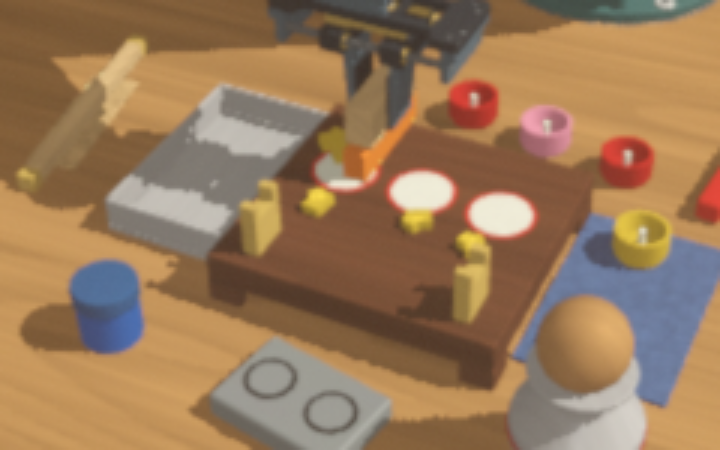

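Emit:
{"op": "carry_out", "data": {
  "steps": [
    [0,0,0.002,-0.02,-0.001,-0.001,0],
    [0,0,0,-0.02,0,-0.001,0],
    [0,0,0,-0.02,0,-0.001,0],
    [0,0,0,-0.02,-0.001,-0.001,0],
    [0,0,0,-0.015,0,0,0],
    [0,0,0,-0.01,0,0,0],
    [0,0,0,0,0,0,0]
  ]
}}

```text
t: 12.1
position: [495.8, -183.6, 275.2]
orientation: [-1.569, -0.0, 1.543]
wrist_force: [-0.4, 0.1, -2.3]
opening: 0.307
```

```bash
python3 d.py 580 90 350 88.6;python3 -c "
from h import *
cap('wrist','w6');c=cap('scene');cv2.imwrite('pics/s6.png',cv2.resize(c['color'][150:300,180:420,::-1],None,fx=3,fy=3))"
```

```text
t 12.1 pos [ 495.8 -183.6  275.2] ori [-1.5694e+00 -2.0000e-04  1.5430e+00] F [-0.4  0.1 -2.3] open 0.307
rot needed (tool) [-0.0014 -0.0033  0.0002]
shift now axes mm [275.8 -74.8 -76.5]  after-rot axes mm [275.6 -74.8 -77.5]
```

View pics/w6.png

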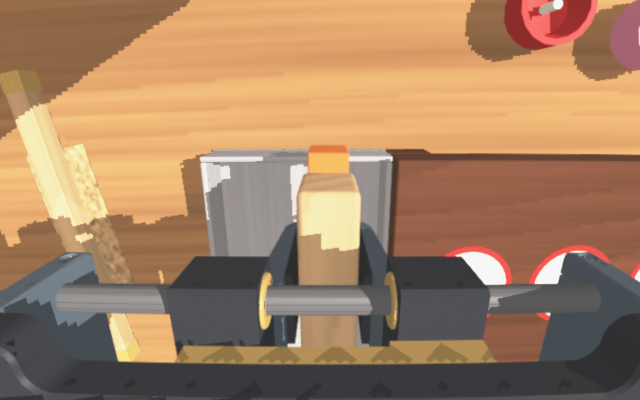

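View pics/s6.png

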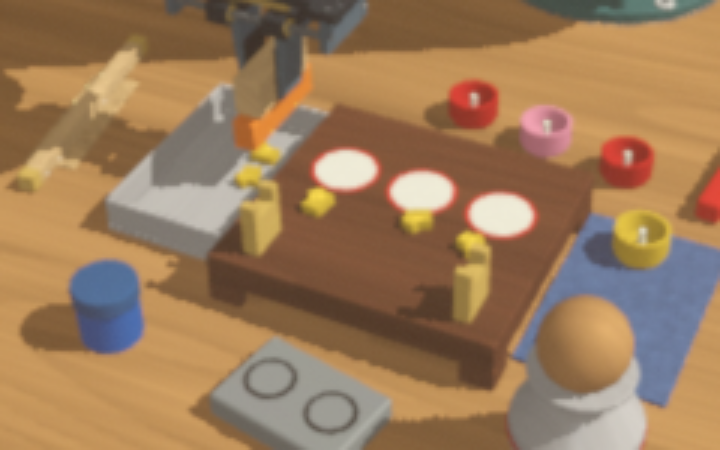

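Emit:
{"op": "carry_out", "data": {
  "steps": [
    [0,0,0,0,-0.04,0,0],
    [0,0,0,0,-0.045,0,0],
    [0,0,0,0.04,0,-0.014,0],
    [0,0,0,0.05,0,-0.014,0],
    [0,0,0,0.05,0,-0.014,0],
    [0,0,0,0.05,0,-0.014,0],
    [0,0,0,0.05,0,-0.014,0],
    [0,0,0,0.035,0,-0.01,0],
    [0,0,0,0,0,0,0]
  ]
}}

```text
t: 13.1
position: [580.0, 94.8, 363.4]
orientation: [-1.569, -0.003, 1.547]
wrist_force: [-0.6, -0.7, -2.0]
opening: 0.304
```

```bash
python3 d.py 577 97 282 88.6;python3 -c "
from h import *
c=cap('scene');cv2.imwrite('pics/s7.png',cv2.resize(c['color'][150:300,180:420,::-1],None,fx=3,fy=3))"
```

```text
t 13.1 pos [580.   94.8 363.4] ori [-1.5693 -0.0027  1.5465] F [-0.6 -0.7 -2. ] open 0.304
rot needed (tool) [-0.0015  0.0002  0.0027]
shift now axes mm [ 1.9 81.4  2.9]  after-rot axes mm [ 2.1 81.4  3. ]
```

View pics/s7.png

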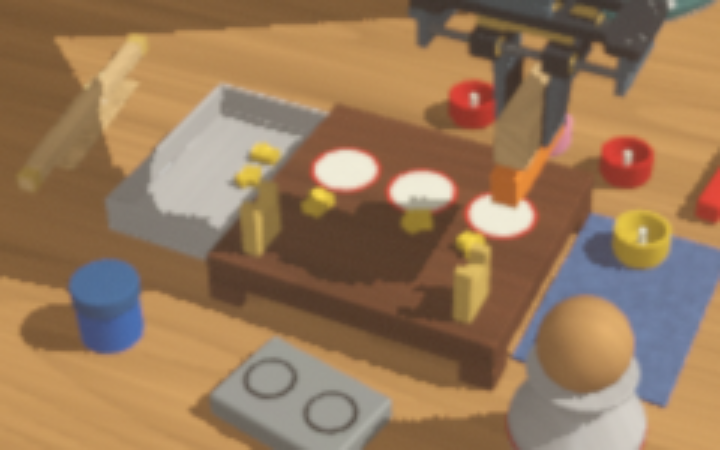

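Emit:
{"op": "carry_out", "data": {
  "steps": [
    [0,0,0.002,0.002,0.03,0.003,0],
    [0,0,0,0,0.03,0,0],
    [0,0,0,0,0.013,0,0],
    [0,0,0,0,0.003,0,0],
    [0,0,0,0,0,0,0]
  ]
}}

```text
t: 13.65
position: [574.7, 94.7, 285.7]
orientation: [-1.568, 0.0, 1.547]
wrist_force: [0.4, -0.5, -1.1]
opening: 0.305
```

```bash
python3 d.py 577 97 277.5 88.6; python3 -c "
from h import *
cap('wrist','w8')"
```

```text
t 13.65 pos [574.7  94.7 285.7] ori [-1.5684e+00  1.0000e-04  1.5475e+00] F [ 0.4 -0.5 -1.1] open 0.305
rot needed (tool) [-0.0024  0.0011 -0.0001]
shift now axes mm [ 2.3  8.2 -2.3]  after-rot axes mm [ 2.3  8.2 -2.2]
```

View pics/w8.png

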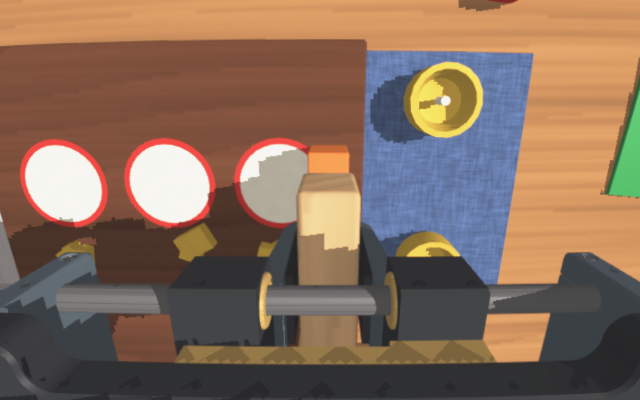

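Emit:
{"op": "carry_out", "data": {
  "steps": [
    [-0.002,0,0,0,0.005,-0.002,0],
    [0,0,0,0,0.003,0,0],
    [0,0,0,0,0,0,0]
  ]
}}

```text
t: 14.0
position: [577.9, 94.3, 280.1]
orientation: [-1.575, -0.0, 1.547]
wrist_force: [-0.2, -0.2, -1.1]
opening: 0.308
```

```bash
python3 d.py 577 97 277 88.6
```

```text
t 14.0 pos [577.9  94.3 280.1] ori [-1.5749e+00 -5.0000e-04  1.5468e+00] F [-0.2 -0.2 -1.1] open 0.308
rot needed (tool) [0.0041 0.0004 0.0005]
shift now axes mm [2.7 3.1 1. ]  after-rot axes mm [2.7 3.1 0.9]
```

Emit:
{"op": "carry_out", "data": {
  "steps": [
    [0.004,0,0,-0.01,0.003,0.001,0],
    [0,0,0,-0.015,0.001,0.0,0],
    [0,0,0,-0.015,0,0,0],
    [0,0,0,-0.015,0,0,0]
  ]
}}

```text
t: 14.4
position: [575.6, 36.2, 276.4]
orientation: [-1.572, -0.001, 1.549]
wrist_force: [1.1, -0.8, -2.3]
opening: 0.309
```

```bash
python3 d.py 575 -165 277 88.6;python3 -c "
from h import *
cap('wrist','w9')
c=cap('scene');cv2.imwrite('pics/s9.png',cv2.resize(c['color'][150:300,180:420,::-1],None,fx=3,fy=3))"
```

```text
t 14.4 pos [575.6  36.2 276.4] ori [-1.5718e+00 -7.0000e-04  1.5489e+00] F [ 1.1 -0.8 -2.3] open 0.309
rot needed (tool) [0.001  0.0026 0.0007]
shift now axes mm [-201.2   -0.7   -3.8]  after-rot axes mm [-201.2   -0.6   -4.3]
```

View pics/s9.png

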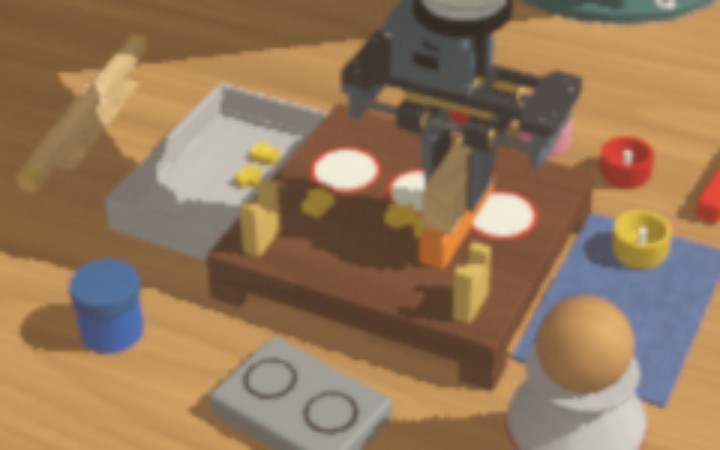

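Emit:
{"op": "carry_out", "data": {
  "steps": [
    [0,0.002,0,-0.02,0,0,0],
    [0,0,0,-0.02,0,-0.001,0],
    [0,0,0,-0.02,0,-0.001,0],
    [0,0,0,-0.02,0,-0.001,0]
  ]
}}

```text
t: 14.9
position: [576.3, -47.5, 276.6]
orientation: [-1.572, -0.001, 1.545]
wrist_force: [0.3, 0.2, -1.4]
opening: 0.308
```

```bash
python3 d.py 575 -165 277 88.6;python3 -c "
from h import *
c=cap('scene');cv2.imwrite('pics/s10.png',cv2.resize(c['color'][150:300,180:420,::-1],None,fx=3,fy=3))"
```

```text
t 14.9 pos [576.3 -47.5 276.6] ori [-1.5719e+00 -9.0000e-04  1.5448e+00] F [ 0.3  0.2 -1.4] open 0.308
rot needed (tool) [ 0.0011 -0.0015  0.0009]
shift now axes mm [-117.5   -0.5   -1.7]  after-rot axes mm [-117.5   -0.4   -1.6]
```

View pics/s10.png

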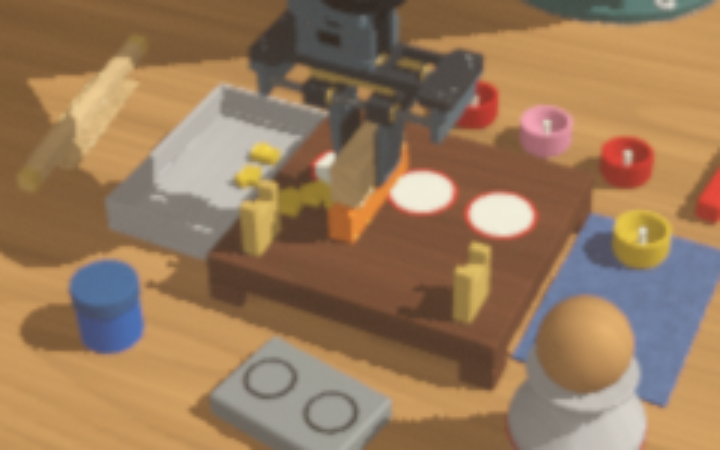

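Emit:
{"op": "carry_out", "data": {
  "steps": [
    [0,0,0,-0.02,0,0,0],
    [0,0,0,-0.02,0,-0.001,0],
    [0,0,0,-0.02,0,-0.001,0]
  ]
}}

```text
t: 15.25
position: [576.5, -111.7, 276.8]
orientation: [-1.572, -0.001, 1.544]
wrist_force: [1.1, 0.4, -1.9]
opening: 0.305
```

```bash
python3 d.py 575 -170 277 88.6;python3 -c "
from h import *
c=cap('scene');cv2.imwrite('pics/s11.png',cv2.resize(c['color'][150:300,180:420,::-1],None,fx=3,fy=3))"
```

```text
t 15.25 pos [ 576.5 -111.7  276.8] ori [-1.5721e+00 -7.0000e-04  1.5436e+00] F [ 1.1  0.4 -1.9] open 0.305
rot needed (tool) [ 0.0013 -0.0028  0.0007]
shift now axes mm [-58.3  -0.3  -0.1]  after-rot axes mm [-58.3  -0.2   0.1]
```

View pics/s11.png

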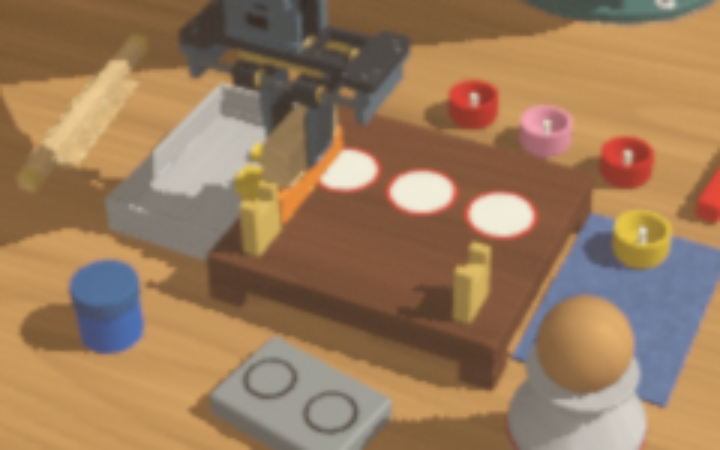

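Emit:
{"op": "carry_out", "data": {
  "steps": [
    [0,-0.002,0,-0.02,0,0,0],
    [0,0,0,-0.02,0,0,0],
    [0,0,0,-0.015,0,0,0],
    [0,0,0,-0.01,0,0,0],
    [0,0,0,0,0,0,0],
    [0,0,0,0,-0.03,0,0],
    [0,0,0,0,-0.03,0,0],
    [0,0,0,0,-0.03,0,0]
  ]
}}

```text
t: 16.1
position: [573.0, -181.5, 364.8]
orientation: [-1.564, -0.003, 1.542]
wrist_force: [0.6, 0.7, -1.8]
opening: 0.306
```

```bash
python3 d.py 509 390 365 88.6;python3 -c "
from h import *
cap('wrist','w12')
c=cap('scene');cv2.imwrite('pics/s12.png',cv2.resize(c['color'][150:300,180:420,::-1],None,fx=3,fy=3))"
```

```text
t 16.1 pos [ 573.  -181.5  364.8] ori [-1.5642 -0.0035  1.5417] F [ 0.6  0.7 -1.8] open 0.306
rot needed (tool) [-0.0065 -0.0047  0.0035]
shift now axes mm [569.4   2.3  80.6]  after-rot axes mm [ 5.697e+02 -2.000e-01  7.790e+01]
```

View pics/s12.png

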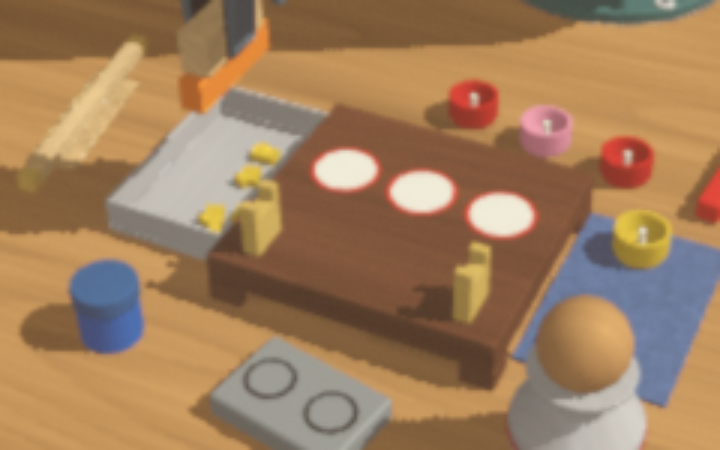

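View pics/w12.png

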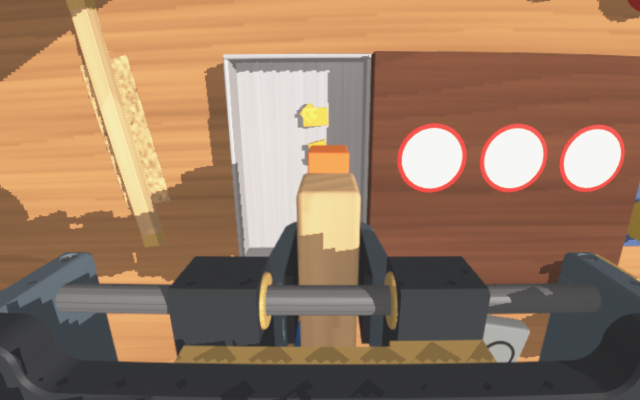

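Emit:
{"op": "carry_out", "data": {
  "steps": [
    [-0.006,-0.005,0.003,0.04,0,0.006,0],
    [0,0,0,0.05,0,0.007,0],
    [0,0,0,0.05,0,0.007,0],
    [0,0,0,0.05,0,0.007,0],
    [0,0,0,0.05,0,0.007,0],
    [0,0,0,0.05,0,0.007,0],
    [0,0,0,0.05,0,0.007,0],
    [0,0,0,0.05,0,0.007,0],
    [0,0,0,0.05,0,0.007,0],
    [0,0,0,0.05,0,0.007,0]
  ]
}}

```text
t: 17.2
position: [513.9, 306.4, 360.9]
orientation: [-1.575, 0.003, 1.542]
wrist_force: [1.1, -0.3, -2.2]
opening: 0.301
```

```bash
python3 d.py 507 393 260 88.6;python3 -c "
from h import *
c=cap('top');cv2.imwrite('pics/t13.png',cv2.resize(c['color'][150:270,270:440,::-1],None,fx=4.5,fy=4.5))"
```

```text
t 17.2 pos [513.9 306.4 360.9] ori [-1.5746  0.0034  1.5425] F [ 1.1 -0.3 -2.2] open 0.301
rot needed (tool) [ 0.0038 -0.0039 -0.0034]
shift now axes mm [ 86.7 100.6   9.7]  after-rot axes mm [ 86.4 100.9   9. ]
```

View pics/t13.png

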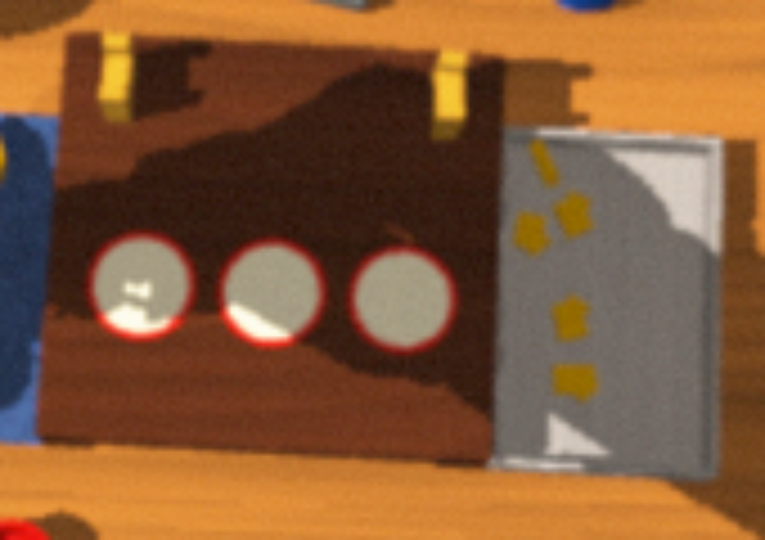

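Emit:
{"op": "carry_out", "data": {
  "steps": [
    [0.004,-0.004,-0.003,0.04,0,0.005,0],
    [0,0,0,0.035,0,0.003,0],
    [0,0,0,0.01,0.03,0,0],
    [0,0,0,0,0.03,0,0],
    [0,0,0,0,0.03,0,0],
    [0,0,0,0,0.01,0,0],
    [0,0,0,0,0,0,0]
  ]
}}

```text
t: 17.95
position: [501.2, 406.1, 252.7]
orientation: [-1.568, -0.0, 1.556]
wrist_force: [-0.0, -0.3, -1.6]
opening: 0.303
```

```bash
python3 d.py 505 394 231 88.6;python3 -c "
from h import *
cap('wrist','w14')
c=cap('top'); P=cloud(c); q=P[178:200,383:400,2]; print(np.nan_to_num(q).round(0).astype(int))"
```

```text
t 17.95 pos [501.2 406.1 252.7] ori [-1.5680e+00 -2.0000e-04  1.5563e+00] F [-0.  -0.3 -1.6] open 0.303
rot needed (tool) [-0.0028  0.01    0.0002]
shift now axes mm [-12.   21.7  -4. ]  after-rot axes mm [-12.   21.7  -4.1]
[[31 30 34 34 35  2 -1 -2 -1  2  0 -2 -3  0 -6  0  2]
 [31 31 32 32 33 35 37 35 38 35 34 37 36 36 32 32 36]
 [23 23 25 25 25 29 26 26 28 29 30 31 32 34 30 32 29]
 [15 14 13 15 14 19 20 27 15 22 20 19 21 23 22 19 20]
 [ 6  3  2  2 23 25 22 25 10 11 11  7 11 10  9 11 14]
 [ 3  3  2  0 13 24 27 24 26  4  5  2  0 -3  4 -1  0]
 [ 0  6  3  5  0 20 26 27 25  2  3  1  6  3  4  4  7]
 [ 2  1  1 -1 -1 12 26 21 27 25  4  0  2 -2  4  1  2]
 [ 5  3  3  5  4  0 25 20 21 26  0 -1  5  2  4  1  0]
 [ 7  2  3  6  2  1 16 23 22 29 29  1  3  4  3  3  1]
 [ 3  7  1  2  2  8  4 26 25 29 28  1  3  2  5  6  3]
 [ 5  4  5  0 -4  6  5 20 27 26 24  4  1  2 -1  4  1]
 [ 4  2  5  2 -1  1  4  4 21 17 15 17  0  2  1  7  1]
 [ 4  6  0  5  3  2  4  3 14 18  7 -1  0  3  4  2  1]
 [ 3  5  3  2  0  1  5  4  4  0  2  5  3 12  4  2  8]
 [-1  1  0  0  9  4  3  6  5  6  3  8  2 13 11 12  3]
 [ 4  3  3  4  1  6  3  5  2  1  1  0 13 10 15 11 11]
 [ 2  3  1  5  4  2  7  1  5  7 11 14 10 14 15 11 13]
 [ 3  3  7  2  0  8  3  5  2  4 15 10 13 12 12 12 12]
 [ 4  4 16 12 12  1  3 -3  4  1  3 13 14 10 12 13 10]
 [ 2  2 15 11 11 13 10 11  4  3  0 16  0 12  8  9 12]
 [ 3  4 18 11 12 13 11  9  5  3  2 10 12 12 15 16 11]]
```

View pics/w14.png

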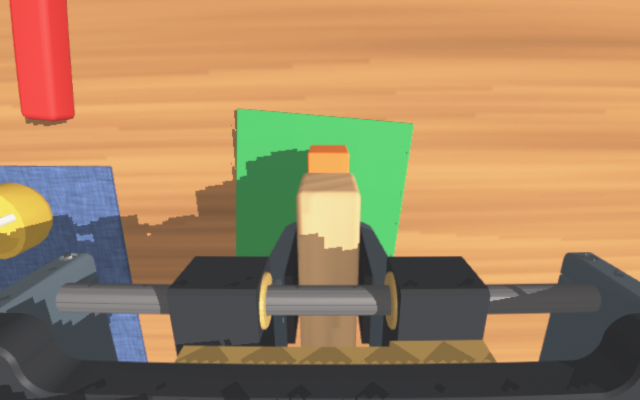

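Emit:
{"op": "carry_out", "data": {
  "steps": [
    [-0.003,0.005,0,-0.01,0.008,-0.003,0],
    [0,0,0,-0.001,0.008,0,0],
    [0,0,0,0,0.003,0,0],
    [0,0,0,0,0,0,0]
  ]
}}

```text
t: 18.45
position: [506.2, 394.3, 237.8]
orientation: [-1.577, -0.005, 1.55]
wrist_force: [-0.4, 0.2, -1.5]
opening: 0.309
```

```bash
python3 d.py 505 394 229.5 88.6
```

```text
t 18.45 pos [506.2 394.3 237.8] ori [-1.5774 -0.0049  1.5495] F [-0.4  0.2 -1.5] open 0.309
rot needed (tool) [0.0066 0.0032 0.0049]
shift now axes mm [-0.3  8.3  1.2]  after-rot axes mm [-0.3  8.3  1.2]
```

Emit:
{"op": "carry_out", "data": {
  "steps": [
    [0.006,0,0.004,0,0.004,0.001,0],
    [0,0,0,0,0.003,0.001,0],
    [0,0,0,0,0.003,0,0]
  ]
}}

```text
t: 18.75
position: [504.4, 394.7, 229.2]
orientation: [-1.571, -0.001, 1.549]
wrist_force: [-19.2, -15.0, 59.4]
opening: 0.307
```

```bash
python3 d.py 505 394 229.5 88.6
```

```text
t 18.75 pos [504.4 394.7 229.2] ori [-1.5709e+00 -7.0000e-04  1.5494e+00] F [-19.2 -15.   59.4] open 0.307
rot needed (tool) [0.0001 0.003  0.0007]
shift now axes mm [-0.7 -0.3 -0.6]  after-rot axes mm [-0.7 -0.3 -0.6]
```

Emit:
{"op": "carry_out", "data": {
  "steps": [
    [0,0,0,0,-0.0005,0,0],
    [0,0,0,0,0,0,1],
    [0,0,0,0,0,0,1],
    [0,0,0,0,0,0,1],
    [0,0,0,0,0,0,1],
    [0,0,0,0,0,0,1],
    [0,0,0,0,0,0,1],
    [0,0,0,0,0,0,1]
  ]
}}

```text
t: 19.55
position: [504.4, 395.4, 230.0]
orientation: [-1.572, -0.001, 1.55]
wrist_force: [0.1, 0.6, 0.0]
opening: 0.887
```

Emit:
{"op": "carry_out", "data": {
  "steps": [
    [0,0,0,0,-0.02,0,1],
    [0,0,0,0,-0.03,0,1],
    [0,0,0,0,-0.04,0,1],
    [0,0,0,0,-0.04,0,1],
    [0,0,0,0,0,0,1]
  ]
}}

```text
t: 20.05
position: [504.1, 395.0, 363.0]
orientation: [-1.569, 0.001, 1.55]
wrist_force: [1.2, -0.3, -0.3]
opening: 0.997
```

```bash
python3 d.py 505 394 229.5 88.6;python3 -c "
from h import *
cap('wrist','w15')
c=cap('scene','s15')"; python3 m.py 2>&1 | grep -v chip
```

```text
t 20.05 pos [504.1 395.  363. ] ori [-1.5689e+00  7.0000e-04  1.5499e+00] F [ 1.2 -0.3 -0.3] open 0.997
rot needed (tool) [-0.0019  0.0036 -0.0007]
shift now axes mm [ -0.9 133.5  -1.2]  after-rot axes mm [ -1.  133.5  -0.9]
chowki c [573.7 -11. ] size [259.1 239.7] long dir deg 88.59 mean [569. -11.] 8790
Traceback (most recent call last):
  File "m.py", line 20, in <module>
    (cx,cy),r=cv2.minEnclosingCircle(pts); h=cv2.convexHull(pts)[:,0]
                                             ~~~~~~~~~~~~~~~~~~~^^^^^
TypeError: 'NoneType' object is not subscriptable
```

View pics/w15.png

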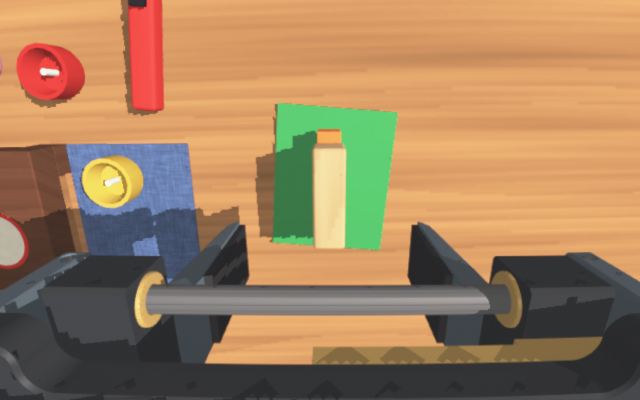

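View pics/s15.png

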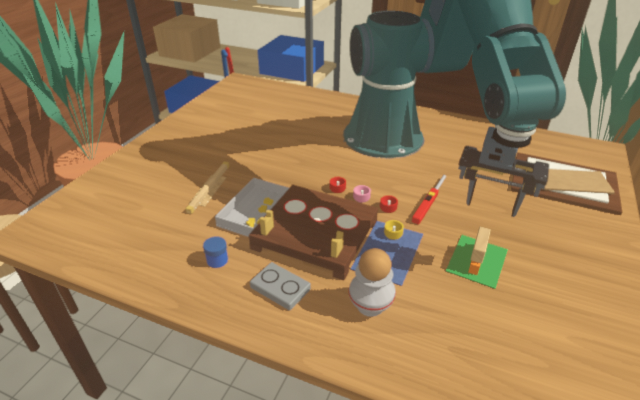

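```bash
cat > dy.py <<'E'
import sys
from h import *
for nm in sys.argv[1:]:
    c=cap(nm); im=c['color'][:,:,::-1]; hsv=cv2.cvtColor(im,cv2.COLOR_BGR2HSV);H,S,V=cv2.split(hsv)
    P=cloud(c); Z=P[...,2]
    yel=((H>18)&(H<33)&(S>150)&(V>90)).astype(np.uint8)
    if nm=='wrist': yel[245:]=0
    n,l,s,ce=cv2.connectedComponentsWithStats(yel)
    for k in range(1,n):
        if s[k,4]<150: continue
        w=(l==k); w=cv2.morphologyEx(w.astype(np.uint8),cv2.MORPH_CLOSE,np.ones((9,9)))>0
        zz=Z[w]; zm=np.nanpercentile(zz,92)
        m=w&(Z>zm-5)&(Z<zm+5); q=P[m][:,:2]
        if len(q)<30: continue
        h=cv2.convexHull(q.astype(np.float32))[:,0]
        (x,y),r=cv2.minEnclosingCircle(h)
        s2=np.linalg.lstsq(np.c_[2*h,np.ones(len(h))],(h**2).sum(1),rcond=None)[0]
        print(nm,ce[k].round(),s[k,4],'ztop',zm.round(1),'MEC',round(x,1),round(y,1),round(r,1),'fit',s2[:2].round(1),np.sqrt(max(0,s2[2]+s2[0]**2+s2[1]**2)).round(1))
E
python3 dy.py wrist top; python3 - <<'E'
from h import *
c=cap('top');P=cloud(c); q=P[100:165,225:280].reshape(-1,3); q=q[q[:,2]>55]; print('kalash',q[:,:2].min(0),q[:,:2].max(0)); q=q[q[:,2]>130];print(q.min(0),q.max(0),q.mean(0))
E
```

```text
wrist [112. 185.] 2147 ztop 31.4 MEC 495.1 176.9 25.5 fit [494.8 177.2] 24.7
top [261. 185.] 282 ztop 32.7 MEC 623.2 176.0 25.0 fit [623.4 175.8] 24.4
top [257. 233.] 295 ztop 32.2 MEC 493.6 178.0 24.9 fit [494.2 177.6] 24.1
kalash [695.80209257 146.79898132] [785.75072409 243.33657948]
[711.56969564 163.69303433 130.96576514] [776.11196989 227.52421617 167.97821089] [738.63755506 193.10325171 153.36051483]
```

Emit:
{"op": "carry_out", "data": {
  "steps": [
    [0,0.14,0,0,0,0,1],
    [0,0.14,0,0,0,0,1],
    [0,0.14,0,0,0,0,1],
    [0,0,0,0,0,0,0.8]
  ]
}}

```text
t: 20.75
position: [502.1, 393.4, 351.0]
orientation: [-1.562, 0.016, 1.116]
wrist_force: [0.2, 0.1, 0.1]
opening: 0.94
```

```bash
python3 d.py 494.6 177.2 290 65
```

```text
t 20.75 pos [502.1 393.4 351. ] ori [-1.5615  0.0164  1.1156] F [0.2 0.1 0.1] open 0.94
rot needed (tool) [-0.0094 -0.019  -0.0163]
shift now axes mm [-196.5   63.4  -89. ]  after-rot axes mm [-199.1   61.   -84.6]
```

Emit:
{"op": "carry_out", "data": {
  "steps": [
    [-0.009,-0.019,-0.016,0,0,0,0.8],
    [0,0,0,-0.04,0,-0.017,0.8],
    [0,0,0,-0.04,0,-0.017,0.8],
    [0,0,0,-0.04,0,-0.017,0.8],
    [0,0,0,-0.04,0.015,-0.017,0.8],
    [0,0,0,-0.035,0.02,-0.015,0.8],
    [0,0,0,0,0.02,0,0.8],
    [0,0,0,0,0,0,0.8]
  ]
}}

```text
t: 21.55
position: [497.2, 174.6, 291.8]
orientation: [-1.575, -0.004, 1.177]
wrist_force: [-0.4, 1.3, -0.0]
opening: 0.797
```

```bash
python3 d.py 494.6 177.2 200 65; python3 dy.py wrist; python3 -c "
from h import *
cap('wrist','w16')"
```

```text
t 21.55 pos [497.2 174.6 291.8] ori [-1.5746 -0.004   1.177 ] F [-0.4  1.3 -0. ] open 0.797
rot needed (tool) [0.0037 0.0426 0.004 ]
shift now axes mm [ 1.  91.8  3.7]  after-rot axes mm [ 1.2 91.8  3.4]
wrist [326. 175.] 239 ztop 30.1 MEC 478.9 178.7 18.2 fit [494.4 176.4] 24.1
wrist [336. 202.] 1242 ztop 30.5 MEC 495.3 176.4 21.3 fit [495.3 176.7] 21.0
```

View pics/w16.png

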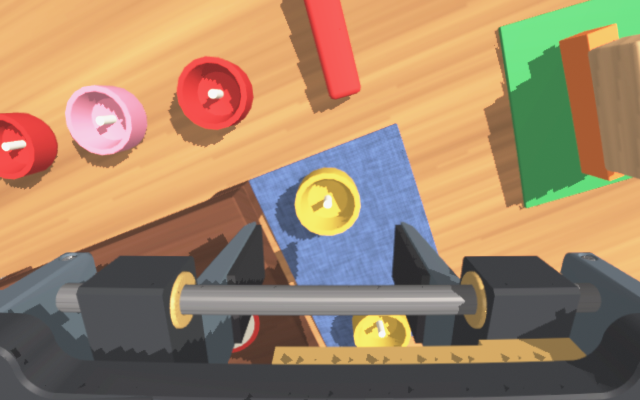

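Emit:
{"op": "carry_out", "data": {
  "steps": [
    [0.004,0.042,0.004,0.001,0.02,0.003,0.8],
    [0,0,0,0,0.025,0,0.8],
    [0,0,0,0,0.02,0,0.8],
    [0,0,0,0,0.01,0,0.8],
    [0,0,0,0,0,0,0.8]
  ]
}}

```text
t: 22.15
position: [498.9, 182.5, 222.1]
orientation: [-1.58, -0.008, 1.146]
wrist_force: [-0.2, -0.2, -0.3]
opening: 0.803
```

```bash
python3 d.py 494.6 177.2 200 65
```

```text
t 22.15 pos [498.9 182.5 222.1] ori [-1.5798 -0.0084  1.1457] F [-0.2 -0.2 -0.3] open 0.803
rot needed (tool) [0.0089 0.0111 0.0084]
shift now axes mm [-6.8 22.1  1.9]  after-rot axes mm [-6.6 22.1  1.6]
```

Emit:
{"op": "carry_out", "data": {
  "steps": [
    [0.009,0.008,0.008,-0.0065,0.004,0.002,0.8],
    [0,0,0,0,0.01,0,0.8],
    [0,0,0,0,0.007,0,0.8],
    [0,0,0,0,0.002,0,0.8]
  ]
}}

```text
t: 22.55
position: [495.2, 178.0, 200.4]
orientation: [-1.573, -0.003, 1.139]
wrist_force: [0.1, -0.7, -0.5]
opening: 0.805
```

```bash
python3 d.py 494.6 177.2 200 65
```

```text
t 22.55 pos [495.2 178.  200.4] ori [-1.5732 -0.0026  1.139 ] F [ 0.1 -0.7 -0.5] open 0.805
rot needed (tool) [0.0024 0.0046 0.0026]
shift now axes mm [-0.9  0.4  0.2]  after-rot axes mm [-0.9  0.4  0.2]
```

Emit:
{"op": "carry_out", "data": {
  "steps": [
    [0,0,0,0,0,0,0],
    [0,0,0,0,0,0,0],
    [0,0,0,0,0,0,0],
    [0,0,0,0,0,0,0],
    [0,0,0,0,0,0,0],
    [0,0,0,0,0,0,0]
  ],
  "newtons": 15
}}

```text
t: 23.15
position: [495.4, 178.0, 200.7]
orientation: [-1.574, -0.003, 1.139]
wrist_force: [0.2, 0.1, -0.6]
opening: 0.542
```

Emit:
{"op": "carry_out", "data": {
  "steps": [
    [0,0,0,0,-0.02,0,0],
    [0,0,0,0,-0.03,0,0],
    [0,0,0,0,-0.03,0,0],
    [0,0,0,0,-0.02,0,0],
    [0,0,0,0,0,0,0]
  ]
}}

```text
t: 23.65
position: [494.7, 177.7, 303.6]
orientation: [-1.572, -0.002, 1.139]
wrist_force: [-0.4, 0.5, -0.4]
opening: 0.544
```

```bash
python3 d.py 547 63.7 300 65; python3 -c "
from h import *
cap('wrist','w17')"
```

```text
t 23.65 pos [494.7 177.7 303.6] ori [-1.5719e+00 -1.5000e-03  1.1390e+00] F [-0.4  0.5 -0.4] open 0.544
rot needed (tool) [0.0011 0.0046 0.0015]
shift now axes mm [-81.7   3.5 -95.2]  after-rot axes mm [-81.2   3.6 -95.6]
```

View pics/w17.png

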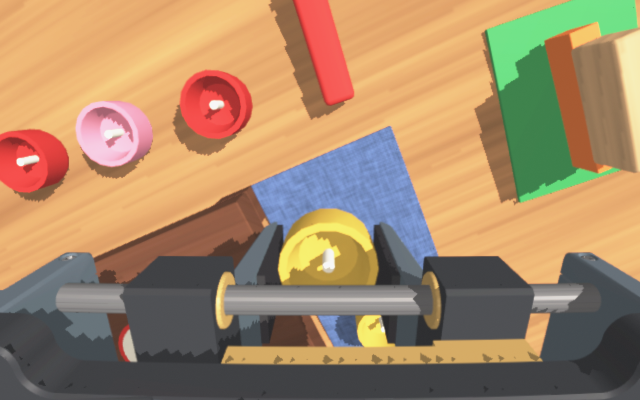

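Emit:
{"op": "carry_out", "data": {
  "steps": [
    [0,0.004,0,-0.03,0,-0.035,0],
    [0,0,0,-0.03,0,-0.035,0],
    [0,0,0,-0.02,0.01,-0.024,0],
    [0,0,0,0,0.015,0,0],
    [0,0,0,0,0,0,0]
  ]
}}

```text
t: 24.2
position: [546.0, 62.3, 271.4]
orientation: [-1.567, 0.001, 1.137]
wrist_force: [-0.0, 0.1, -0.7]
opening: 0.546
```

```bash
python3 d.py 547 63.7 249 65
```

```text
t 24.2 pos [546.   62.3 271.4] ori [-1.5674e+00  1.3000e-03  1.1373e+00] F [-0.   0.1 -0.7] open 0.546
rot needed (tool) [-0.0034  0.0029 -0.0013]
shift now axes mm [ 1.7 22.4 -0.3]  after-rot axes mm [ 1.7 22.4 -0.3]
```

Emit:
{"op": "carry_out", "data": {
  "steps": [
    [-0.003,0.003,0,0.002,0.008,0,0],
    [0,0,0,0,0.008,0,0],
    [0,0,0,0,0.004,0,0],
    [0,0,0,0,0.001,0,0]
  ]
}}

```text
t: 24.6
position: [545.4, 66.7, 247.5]
orientation: [-1.568, 0.003, 1.137]
wrist_force: [0.0, 1.4, 0.3]
opening: 0.547
```

```bash
python3 d.py 547 63.7 247 65
```

```text
t 24.6 pos [545.4  66.7 247.5] ori [-1.5681  0.0025  1.1368] F [0.  1.4 0.3] open 0.547
rot needed (tool) [-0.0027  0.0023 -0.0025]
shift now axes mm [-2.1  0.5 -2.7]  after-rot axes mm [-2.1  0.5 -2.7]
```

Emit:
{"op": "carry_out", "data": {
  "steps": [
    [0,0.002,0,-0.002,0,-0.003,0],
    [0,0,0,0,0.001,0,0],
    [0,0,0,0,0.0005,0,0]
  ]
}}

```text
t: 24.9
position: [547.4, 64.1, 246.4]
orientation: [-1.568, 0.002, 1.136]
wrist_force: [-4.1, 0.7, 7.2]
opening: 0.544
```

```bash
python3 d.py 547 63.7 247 65; python3 -c "
from h import *
cap('wrist','w18')"
```

```text
t 24.9 pos [547.4  64.1 246.4] ori [-1.5682  0.0024  1.1358] F [-4.1  0.7  7.2] open 0.544
rot needed (tool) [-0.0026  0.0013 -0.0024]
shift now axes mm [-0.5 -0.6  0.2]  after-rot axes mm [-0.5 -0.6  0.2]
```

View pics/w18.png

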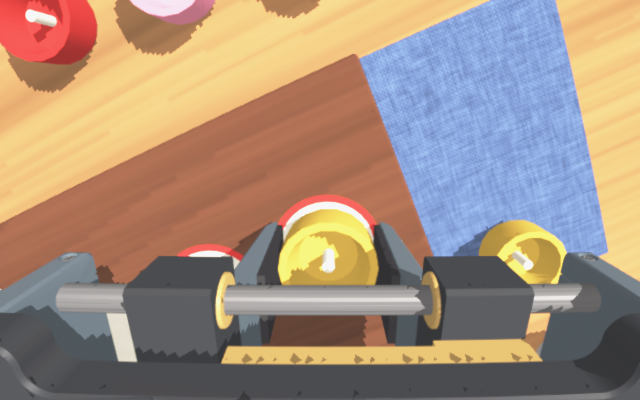

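Touching with 7 N; release and rise.

Emit:
{"op": "carry_out", "data": {
  "steps": [
    [0,0,0,0,0,0,0.8],
    [0,0,0,0,0,0,0.8],
    [0,0,0,0,0,0,0.8],
    [0,0,0,0,-0.01,0,0.8],
    [0,0,0,0,-0.03,0,0.8],
    [0,0,0,0,-0.03,0,0.8],
    [0,0,0,0,-0.03,0,0.8],
    [0,0,0,0,0,0,0.8]
  ]
}}

```text
t: 25.75
position: [547.9, 64.1, 352.7]
orientation: [-1.569, 0.002, 1.135]
wrist_force: [0.3, -0.1, -0.3]
opening: 0.804
```

```bash
python3 d.py 622.5 176 330 65; python3 dy.py wrist top; python3 -c "
from h import *
cap('wrist','w19')"
```

```text
t 25.75 pos [547.9  64.1 352.7] ori [-1.5691  0.002   1.1355] F [ 0.3 -0.1 -0.3] open 0.804
rot needed (tool) [-0.0017  0.001  -0.002 ]
shift now axes mm [133.   22.4 -20.5]  after-rot axes mm [133.   22.7 -20.3]
wrist [460. 174.] 401 ztop 30.4 MEC 597.3 188.3 21.9 fit [604.9 194.8] 24.2
wrist [488. 185.] 915 ztop 29.9 MEC 606.3 196.3 21.3 fit [606.2 195.6] 20.9
wrist [325. 174.] 156 ztop 75.7 MEC 528.4 66.7 16.1 fit [545.7  63.5] 23.9
wrist [336. 200.] 1045 ztop 76.4 MEC 546.9 63.7 21.2 fit [546.8  64.1] 20.8
```

View pics/w19.png

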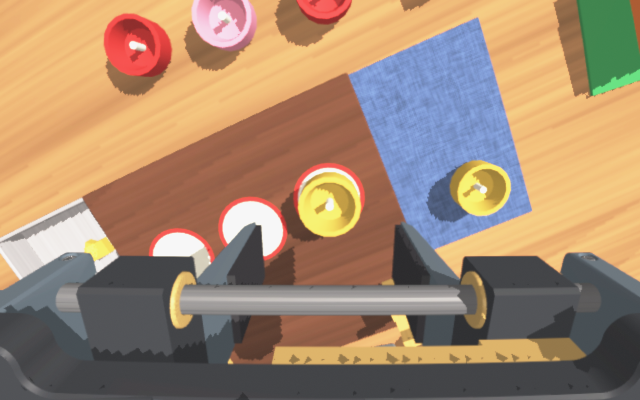

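```bash
python3 d.py 605.8 195.5 290 65
```

```text
t 25.9 pos [546.6  63.9 348.3] ori [-1.564   0.0048  1.1353] F [0.1 0.4 0.8] open 0.802
rot needed (tool) [-0.0068  0.0009 -0.0048]
shift now axes mm [144.5  57.6   1.5]  after-rot axes mm [144.3  58.3   2. ]
```

Emit:
{"op": "carry_out", "data": {
  "steps": [
    [-0.006,0,-0.004,0.04,0,0,0.8],
    [0,0,0,0.04,0,0,0.8],
    [0,0,0,0.04,0.01,0,0.8],
    [0,0,0,0.02,0.02,0,0.8],
    [0,0,0,0,0.02,0,0.8],
    [0,0,0,0,0,0,0.8]
  ]
}}

```text
t: 26.5
position: [605.4, 195.2, 289.2]
orientation: [-1.563, 0.007, 1.134]
wrist_force: [-1.1, -0.5, -0.2]
opening: 0.801
```

```bash
python3 dy.py wrist;python3 d.py 605.8 195.5 200 65; python3 -c "
from h import *
cap('wrist','w20')"
```

```text
wrist [329. 183.] 249 ztop 29.7 MEC 592.2 199.8 20.1 fit [605.1 195.3] 24.3
wrist [340. 210.] 1188 ztop 30.4 MEC 605.8 195.9 21.3 fit [605.7 196. ] 20.8
wrist [137. 216.] 1186 ztop 75.0 MEC 541.9 75.9 21.2 fit [546.  66.] 23.6
wrist [ 98. 222.] 778 ztop 75.7 MEC 545.8 64.2 21.3 fit [546.5  64.2] 21.0
t 26.55 pos [605.8 195.1 290.5] ori [-1.5639  0.0057  1.1337] F [ 0.2 -0.5 -0.4] open 0.802
rot needed (tool) [-0.0069 -0.0008 -0.0057]
shift now axes mm [ 0.9 90.5 -0.5]  after-rot axes mm [ 0.4 90.5  0.2]
```

View pics/w20.png

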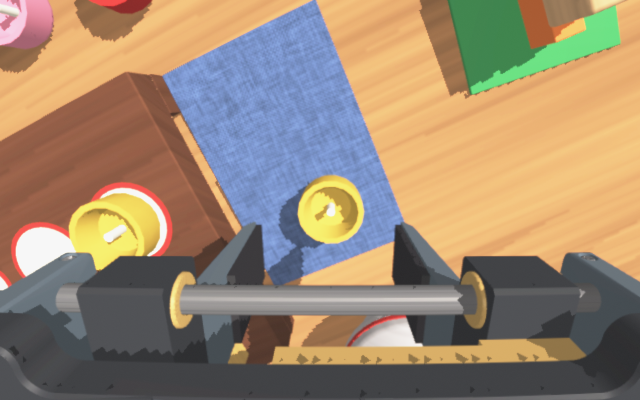

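Emit:
{"op": "carry_out", "data": {
  "steps": [
    [-0.006,0,-0.005,0,0.02,0,0.8],
    [0,0,0,0,0.025,0,0.8],
    [0,0,0,0,0.02,0,0.8],
    [0,0,0,0,0.01,0,0.8],
    [0,0,0,0,0,0,0.8]
  ]
}}

```text
t: 27.1
position: [607.7, 192.8, 219.9]
orientation: [-1.576, -0.004, 1.13]
wrist_force: [-0.0, 0.3, -0.3]
opening: 0.798
```

```bash
python3 d.py 605.8 195.6 200 65
```

```text
t 27.1 pos [607.7 192.8 219.9] ori [-1.5759 -0.0044  1.1302] F [-0.   0.3 -0.3] open 0.798
rot needed (tool) [ 0.0051 -0.0043  0.0044]
shift now axes mm [ 1.6 19.9  3. ]  after-rot axes mm [ 1.7 19.9  2.9]
```

Emit:
{"op": "carry_out", "data": {
  "steps": [
    [0.005,-0.004,0.004,0.002,0.006,0.003,0.8],
    [0,0,0,0,0.008,0,0.8],
    [0,0,0,0,0.005,0,0.8],
    [0,0,0,0,0.001,0,0.8]
  ]
}}

```text
t: 27.5
position: [606.8, 196.1, 201.7]
orientation: [-1.573, -0.003, 1.134]
wrist_force: [0.0, 0.4, -0.2]
opening: 0.8
```

```bash
python3 d.py 605.8 195.6 200 65
```

```text
t 27.5 pos [606.8 196.1 201.7] ori [-1.5733 -0.0025  1.1341] F [ 0.   0.4 -0.2] open 0.8
rot needed (tool) [ 0.0025 -0.0003  0.0025]
shift now axes mm [-0.9  1.7  0.7]  after-rot axes mm [-0.9  1.7  0.7]
```

Emit:
{"op": "carry_out", "data": {
  "steps": [
    [0,0,0,0,0.001,0,0],
    [0,0,0,0,0,0,0],
    [0,0,0,0,0,0,0],
    [0,0,0,0,0,0,0],
    [0,0,0,0,0,0,0],
    [0,0,0,0,0,0,0]
  ],
  "newtons": 15
}}

```text
t: 28.1
position: [607.0, 196.2, 201.2]
orientation: [-1.574, -0.003, 1.134]
wrist_force: [-0.6, 0.1, -0.8]
opening: 0.544
```

```bash
python3 d.py 605.8 195.6 200 65
```

```text
t 28.1 pos [607.  196.2 201.2] ori [-1.5739 -0.003   1.1342] F [-0.6  0.1 -0.8] open 0.544
rot needed (tool) [ 0.0031 -0.0002  0.003 ]
shift now axes mm [-1.1  1.2  0.9]  after-rot axes mm [-1.1  1.2  0.9]
```

Emit:
{"op": "carry_out", "data": {
  "steps": [
    [0,0,0,0,-0.02,0,0],
    [0,0,0,0,-0.03,0,0],
    [0,0,0,0,-0.035,0,0],
    [0,0,0,0,-0.035,0,0],
    [0,0,0,0,-0.015,0,0],
    [0,0,0,0,0,0,0]
  ]
}}

```text
t: 28.7
position: [605.9, 195.8, 339.5]
orientation: [-1.572, -0.001, 1.134]
wrist_force: [-0.3, 0.3, -0.9]
opening: 0.547
```

```bash
python3 d.py 543.2 -86 320 65
```

```text
t 28.7 pos [605.9 195.8 339.5] ori [-1.5717e+00 -1.1000e-03  1.1342e+00] F [-0.3  0.3 -0.9] open 0.547
rot needed (tool) [ 0.0009 -0.0003  0.0011]
shift now axes mm [-281.9   19.3  -62.3]  after-rot axes mm [-281.9   19.5  -62.3]
```

Emit:
{"op": "carry_out", "data": {
  "steps": [
    [0,0,0,-0.035,0,-0.008,0],
    [0,0,0,-0.045,0,-0.01,0],
    [0,0,0,-0.045,0,-0.01,0],
    [0,0,0,-0.045,0,-0.01,0],
    [0,0,0,-0.045,0,-0.01,0],
    [0,0,0,-0.04,0.01,-0.009,0],
    [0,0,0,-0.02,0.015,-0.005,0],
    [0,0,0,0,0.015,0,0],
    [0,0,0,0,0.015,0,0],
    [0,0,0,0,0,0,0]
  ]
}}

```text
t: 29.7
position: [538.8, -89.5, 268.0]
orientation: [-1.559, 0.003, 1.135]
wrist_force: [-0.3, 0.8, -0.2]
opening: 0.547
```

```bash
python3 d.py 543.2 -86 249 65
```

```text
t 29.7 pos [538.8 -89.5 268. ] ori [-1.5594  0.0026  1.1348] F [-0.3  0.8 -0.2] open 0.547
rot needed (tool) [-0.0113  0.0003 -0.0026]
shift now axes mm [ 5.1 19.  -2.8]  after-rot axes mm [ 5.1 19.  -2.5]
```

Emit:
{"op": "carry_out", "data": {
  "steps": [
    [-0.01,0,-0.002,0.005,0.005,-0.002,0],
    [0,0,0,0,0.007,0,0],
    [0,0,0,0,0.004,0,0],
    [0,0,0,0,0.001,0,0]
  ]
}}

```text
t: 30.1
position: [542.9, -84.7, 249.0]
orientation: [-1.569, 0.001, 1.136]
wrist_force: [0.4, 0.7, -1.4]
opening: 0.545
```

```bash
python3 d.py 543.2 -86 248 65
```

```text
t 30.1 pos [542.9 -84.7 249. ] ori [-1.5691e+00  6.0000e-04  1.1358e+00] F [ 0.4  0.7 -1.4] open 0.545
rot needed (tool) [-0.0017  0.0014 -0.0006]
shift now axes mm [-1.1  1.  -0.8]  after-rot axes mm [-1.1  1.  -0.8]
```

Emit:
{"op": "carry_out", "data": {
  "steps": [
    [-0.002,0,0,-0.001,0.001,-0.001,0],
    [0,0,0,0,0.001,0,0],
    [0,0,0,0,0.0005,0,0]
  ]
}}

```text
t: 30.4
position: [543.8, -85.9, 246.9]
orientation: [-1.572, 0.0, 1.136]
wrist_force: [-3.6, 1.2, 8.6]
opening: 0.541
```

```bash
python3 d.py 543.2 -86 248 65
```

```text
t 30.4 pos [543.8 -85.9 246.9] ori [-1.5720e+00  4.0000e-04  1.1364e+00] F [-3.6  1.2  8.6] open 0.541
rot needed (tool) [ 0.0012  0.0019 -0.0004]
shift now axes mm [-0.3 -1.1  0.5]  after-rot axes mm [-0.3 -1.1  0.5]
```

Emit:
{"op": "carry_out", "data": {
  "steps": [
    [0,0,0,0,0,0,0.8],
    [0,0,0,0,0,0,0.8],
    [0,0,0,0,0,0,0.8],
    [0,0,0,0,-0.01,0,0.8],
    [0,0,0,0,-0.03,0,0.8],
    [0,0,0,0,-0.03,0,0.8],
    [0,0,0,0,-0.03,0,1],
    [0,0,0,0,-0.03,0,1],
    [0,0,0,0,0,0,1]
  ]
}}

```text
t: 31.3
position: [543.4, -85.9, 385.4]
orientation: [-1.573, 0.0, 1.136]
wrist_force: [1.1, 0.3, 0.2]
opening: 0.998
```

```bash
python3 dy.py wrist top; python3 -c "
from h import *
cap('wrist','w21')"
```

```text
wrist [461. 120.] 414 ztop 76.9 MEC 541.2 54.0 21.9 fit [546.2  62.4] 24.1
wrist [495. 122.] 1277 ztop 76.3 MEC 546.6 64.1 21.9 fit [546.9  64.3] 21.1
wrist [334. 188.] 952 ztop 76.7 MEC 542.4 -85.2 21.5 fit [542.6 -85.3] 21.1
wrist [283. 239.] 194 ztop 13.2 MEC 590.1 -164.3 11.0 fit [ 589.1 -164.5] 9.5
top [300. 211.] 314 ztop 78.6 MEC 546.1 65.4 25.1 fit [545.9  65.4] 24.5
```

View pics/w21.png

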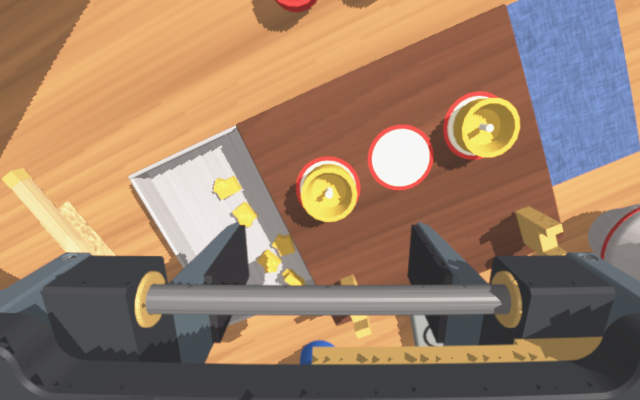

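Emit:
{"op": "carry_out", "data": {
  "steps": [
    [0,-0.13,0,0,0,0,1],
    [0,-0.13,0,0,0,0,1],
    [0,-0.13,0,0,0,0,1],
    [0,-0.1,0,0,0,0,1],
    [0,-0.07,0,0,0,0,1],
    [0,0,0,0,0,0,1]
  ]
}}

```text
t: 32.05
position: [539.9, -85.2, 372.8]
orientation: [-1.554, -0.005, 1.718]
wrist_force: [-0.0, 0.0, -0.2]
opening: 0.997
```

```bash
python3 d.py 560 -386 380 97.2
```

```text
t 32.05 pos [539.9 -85.2 372.8] ori [-1.5544 -0.0052  1.718 ] F [-0.   0.  -0.2] open 0.997
rot needed (tool) [-0.0164  0.0216  0.005 ]
shift now axes mm [-300.4   -8.4   24.4]  after-rot axes mm [-300.9   -7.2   17.8]
```

Emit:
{"op": "carry_out", "data": {
  "steps": [
    [-0.016,0.02,0.005,0,0,0,1],
    [0,0,0,-0.04,0,0.003,1],
    [0,0,0,-0.05,0,0.003,1],
    [0,0,0,-0.05,0,0.003,1],
    [0,0,0,-0.05,0,0.003,1],
    [0,0,0,-0.05,0,0.003,1],
    [0,0,0,-0.04,0,0.003,1],
    [0,0,0,-0.02,0,0,1],
    [0,0,0,0,0,0,1]
  ]
}}

```text
t: 32.95
position: [555.7, -392.4, 367.3]
orientation: [-1.571, 0.0, 1.673]
wrist_force: [-0.7, 0.5, -0.5]
opening: 1.002
```

```bash
python3 d.py 511 -386 300 97.2; python3 -c "
from h import *
c=cap('wrist','w22')
P=cloud(c);Z=P[...,2]; m=(Z>11)&(Z<26); m[:,:255]=0;m[:,400:]=0;m[262:]=0
n,l,s,ce=cv2.connectedComponentsWithStats(m.astype(np.uint8));k=1+np.argmax(s[1:,4]);m=l==k
print(s[k]); v,u=np.nonzero(m); zz=np.median(Z[m]);print(zz);Q=plane(c,u,v,zz)[:,:2].astype(np.float32)
r=cv2.minAreaRect(Q);print(r); print(Q.min(0),Q.max(0)); d=np.linalg.svd(Q-Q.mean(0),full_matrices=False)[2][0]; print('dir',np.degrees(np.arctan2(d[1],d[0]))%180,'mean',Q.mean(0))
"; python3 - <<'E'
from h import *
c=cap('top','t22');P=cloud(c);Z=P[...,2];m=(Z>9)&(Z<30);m[:180]=0;m[300:]=0;m[:,:445]=0;m[:,520:]=0
v,u=np.nonzero(m);Q=plane(c,u,v,19)[:,:2].astype(np.float32);print(len(u)); print(cv2.minAreaRect(Q))
E
```

```text
t 32.95 pos [ 555.7 -392.4  367.3] ori [-1.5708e+00  1.0000e-04  1.6728e+00] F [-0.7  0.5 -0.5] open 1.002
rot needed (tool) [ 0.     -0.0236 -0.0001]
shift now axes mm [11.  67.3 43.8]  after-rot axes mm [12.  67.3 43.5]
[ 325    0   22  256 4227]
17.957011829998976
((512.4902954101562, -389.2052307128906), (247.77548217773438, 16.358720779418945), 7.2769389152526855)
[ 388.96722 -412.6032 ] [ 636.01    -365.67233]
dir 7.279782 mean [ 499.8925 -390.8628]
379
((558.7747802734375, -379.4787292480469), (150.2598114013672, 19.385147094726562), 6.9524993896484375)
```

View pics/w22.png

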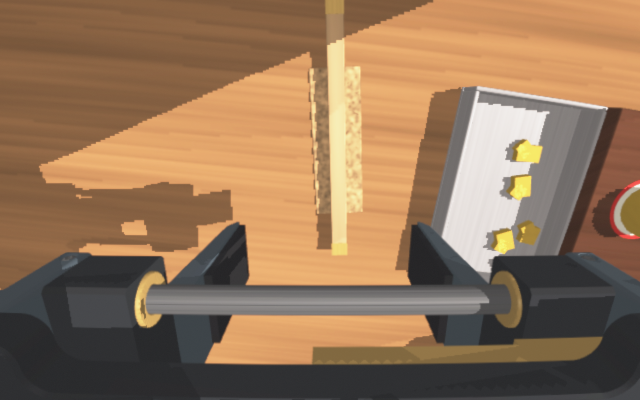

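Emit:
{"op": "carry_out", "data": {
  "steps": [
    [0,-0.02,0,0.008,0.02,0.025,1],
    [0,0,0,0,0.03,0.018,1],
    [0,0,0,0,0.03,0,1],
    [0,0,0,0,0.03,0,1],
    [0,0,0,0,0.03,0,1],
    [0,0,0,0,0,0,1]
  ]
}}

```text
t: 33.65
position: [511.9, -376.4, 224.6]
orientation: [-1.572, -0.001, 1.699]
wrist_force: [0.2, -0.1, 0.3]
opening: 1.001
```

```bash
python3 d.py 512.5 -389.2 196 97.3
```

```text
t 33.65 pos [ 511.9 -376.4  224.6] ori [-1.5718e+00 -5.0000e-04  1.6993e+00] F [ 0.2 -0.1  0.3] open 1.001
rot needed (tool) [0.001  0.0011 0.0005]
shift now axes mm [-12.7  28.5   1.1]  after-rot axes mm [-12.7  28.6   1. ]
```

Emit:
{"op": "carry_out", "data": {
  "steps": [
    [0,0,0,-0.012,0.003,0.001,1],
    [0,0,0,0,0.012,0,1],
    [0,0,0,0,0.01,0,1],
    [0,0,0,0,0.003,0,1]
  ]
}}

```text
t: 34.05
position: [514.4, -388.3, 199.1]
orientation: [-1.575, 0.003, 1.701]
wrist_force: [0.3, -0.2, -0.1]
opening: 1.002
```

```bash
python3 d.py 512.5 -389.2 196 97.3
```

```text
t 34.05 pos [ 514.4 -388.3  199.1] ori [-1.5751  0.0027  1.7007] F [ 0.3 -0.2 -0.1] open 1.002
rot needed (tool) [ 0.0043  0.0025 -0.0027]
shift now axes mm [-0.7  3.   2. ]  after-rot axes mm [-0.7  3.1  2. ]
```

Emit:
{"op": "carry_out", "data": {
  "steps": [
    [0.004,0,-0.003,-0.001,0.003,0.002,1],
    [0,0,0,0,0.001,0,0.6],
    [0,0,0,0,0,0,0],
    [0,0,0,0,0,0,0],
    [0,0,0,0,0,0,0],
    [0,0,0,0,0,0,0],
    [0,0,0,0,0,0,0],
    [0,0,0,0,0,0,0],
    [0,0,0,0,0,0,0],
    [0,0,0,0,0,0,0]
  ],
  "newtons": 30
}}

```text
t: 35.05
position: [512.7, -389.9, 196.0]
orientation: [-1.572, 0.001, 1.7]
wrist_force: [-0.5, -0.2, 0.5]
opening: 0.241
```

```bash
python3 d.py 512.5 -389.2 196 97.3
```

```text
t 35.05 pos [ 512.7 -389.9  196. ] ori [-1.5719e+00  7.0000e-04  1.7004e+00] F [-0.5 -0.2  0.5] open 0.241
rot needed (tool) [ 0.0012  0.0022 -0.0007]
shift now axes mm [0.7 0.  0.2]  after-rot axes mm [0.7 0.  0.2]
```

Emit:
{"op": "carry_out", "data": {
  "steps": [
    [0,0,0,0,-0.02,0,0],
    [0,0,0,0,-0.035,0,0],
    [0,0,0,0,-0.04,0,0],
    [0,0,0,0,-0.04,0,0],
    [0,0,0,0,-0.03,0,0],
    [0,0,0,0,0,0,0]
  ]
}}

```text
t: 35.65
position: [512.2, -389.5, 365.8]
orientation: [-1.569, -0.002, 1.7]
wrist_force: [0.2, -0.6, -0.5]
opening: 0.005
```

```bash
python3 d.py 659.8 -13.7 365 -1.4; python3 -c "
from h import *
c=cap('wrist','w23')"
```

```text
t 35.65 pos [ 512.2 -389.5  365.8] ori [-1.5695 -0.0019  1.7004] F [ 0.2 -0.6 -0.5] open 0.005
rot needed (tool) [-2.6000e-03  1.7248e+00  3.0000e-04]
shift now axes mm [ 353.6    1.2 -194.9]  after-rot axes mm [138.3   0.8 379.3]
```

View pics/w23.png

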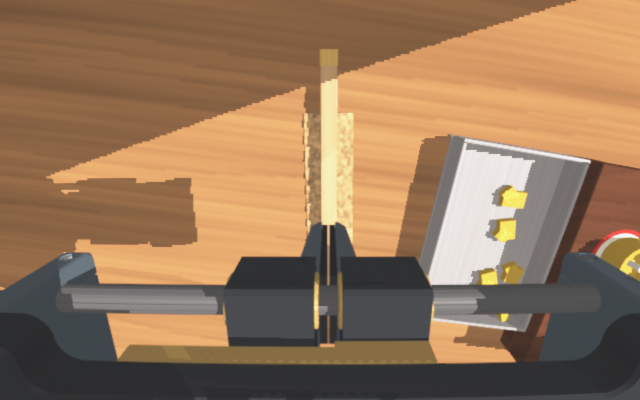

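Emit:
{"op": "carry_out", "data": {
  "steps": [
    [0,0,0,0,0,0,0.6],
    [0,0,0,0,0,0,0.6],
    [0,0,0,0,0,0,0.6],
    [0,0,0,0,0.03,0,0.6],
    [0,0,0,0,0.03,0,0.6],
    [0,0,0,0,0.03,0,0.6],
    [0,0,0,0,0.03,0,0.6],
    [0,0,0,0,0.02,0,0.6],
    [0,0,0,0,0,0,0.6]
  ]
}}

```text
t: 36.6
position: [509.1, -386.9, 210.9]
orientation: [-1.561, -0.011, 1.7]
wrist_force: [0.1, -0.2, 0.2]
opening: 0.6
```

```bash
python3 d.py 512.5 -389.2 196 97.3; python3 -c "
from h import *
c=cap('wrist','w24')"
```

```text
t 36.6 pos [ 509.1 -386.9  210.9] ori [-1.5613 -0.0105  1.7003] F [ 0.1 -0.2  0.2] open 0.6
rot needed (tool) [-0.0095  0.0022  0.0105]
shift now axes mm [-2.8 14.9 -3.2]  after-rot axes mm [-2.7 14.9 -3.1]
```

View pics/w24.png

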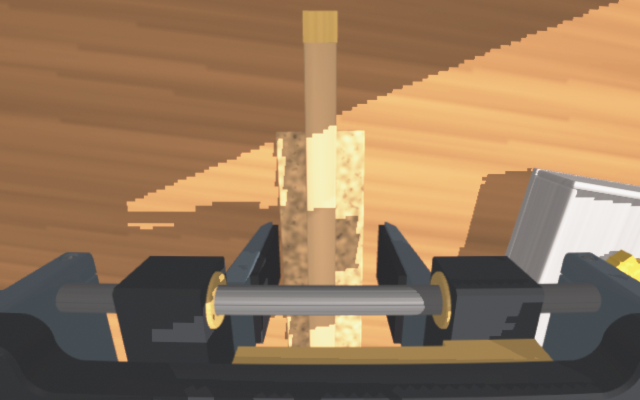

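Emit:
{"op": "carry_out", "data": {
  "steps": [
    [-0.009,0.002,0.01,-0.003,0.006,-0.003,0.6],
    [0,0,0,0,0.006,0,0.6],
    [0,0,0,0,0.003,0,0.6],
    [0,0,0,0,0,0,0.6]
  ]
}}

```text
t: 37.05
position: [514.0, -390.8, 198.9]
orientation: [-1.575, 0.004, 1.698]
wrist_force: [-0.5, -0.3, -0.9]
opening: 0.6
```

```bash
python3 d.py 512.5 -389.2 196 97.3
```

```text
t 37.05 pos [ 514.  -390.8  198.9] ori [-1.5745  0.004   1.6982] F [-0.5 -0.3 -0.9] open 0.6
rot needed (tool) [ 0.0037 -0.     -0.004 ]
shift now axes mm [1.7 2.9 1.3]  after-rot axes mm [1.7 2.9 1.3]
```

Emit:
{"op": "carry_out", "data": {
  "steps": [
    [0.004,0,-0.004,0.0015,0.003,0.001,0.5],
    [0,0,0,0,0.001,0,0],
    [0,0,0,0,0,0,0],
    [0,0,0,0,0,0,0],
    [0,0,0,0,0,0,0],
    [0,0,0,0,0,0,0],
    [0,0,0,0,0,0,0],
    [0,0,0,0,0,0,0],
    [0,0,0,0,0,0,0],
    [0,0,0,0,0,0,0]
  ],
  "newtons": 30
}}

```text
t: 38.05
position: [513.0, -389.5, 195.8]
orientation: [-1.571, 0.001, 1.698]
wrist_force: [-0.1, -0.3, 0.7]
opening: 0.172
```

Emit:
{"op": "carry_out", "data": {
  "steps": [
    [0,0,0,0,0,0,0],
    [0,0,0,0,0,0,0],
    [0,0,0,0,0,0,0],
    [0,0,0,0,0,0,0]
  ]
}}

```text
t: 38.45
position: [513.0, -389.5, 195.9]
orientation: [-1.571, 0.001, 1.698]
wrist_force: [1.1, 0.2, -0.5]
opening: 0.173
```

```bash
python3 d.py 512.5 -389.2 196 97.3
```

```text
t 38.45 pos [ 513.  -389.5  195.9] ori [-1.5713e+00  8.0000e-04  1.6982e+00] F [ 1.1  0.2 -0.5] open 0.173
rot needed (tool) [ 0.0005 -0.     -0.0008]
shift now axes mm [ 0.3 -0.1  0.5]  after-rot axes mm [ 0.3 -0.1  0.5]
```

Gripped (0.173 × 91 ≈ 15.8 mm).

Emit:
{"op": "carry_out", "data": {
  "steps": [
    [0,0,0,0,-0.02,0,0],
    [0,0,0,0,-0.035,0,0],
    [0,0,0,0,-0.04,0,0],
    [0,0,0,0,-0.04,0,0],
    [0,0,0,0,-0.03,0,0],
    [0,0,0,0,-0.02,0,0],
    [0,0,0,0,0,0,0]
  ]
}}

```text
t: 39.15
position: [512.2, -388.9, 386.1]
orientation: [-1.568, -0.002, 1.698]
wrist_force: [-0.2, -0.7, -2.3]
opening: 0.172
```

```bash
python3 d.py 659.8 -13.7 385 -1.4; python3 -c "
from h import *
c=cap('wrist','w25')"
```

```text
t 39.15 pos [ 512.2 -388.9  386.1] ori [-1.5685 -0.0022  1.6982] F [-0.2 -0.7 -2.3] open 0.172
rot needed (tool) [-3.6000e-03  1.7226e+00 -4.0000e-04]
shift now axes mm [ 353.4    1.5 -194. ]  after-rot axes mm [138.4   1.1 378.7]
```

View pics/w25.png

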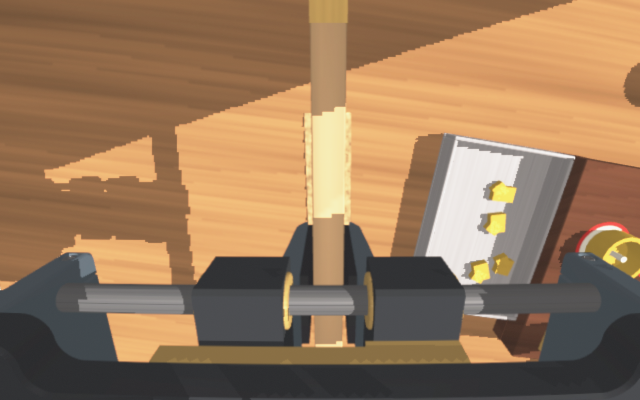

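Emit:
{"op": "carry_out", "data": {
  "steps": [
    [0,0.06,0,0,0,0,0],
    [0,0.12,0,0,0,0,0],
    [0,0.13,0,0,0,0,0],
    [0,0.13,0,0,0,0,0],
    [0,0.13,0,0,0,0,0],
    [0,0.13,0,0,0,0,0],
    [0,0.13,0,0,0,0,0],
    [0,0.13,0,0,0,0,0],
    [0,0.13,0,0,0,0,0],
    [0,0.13,0,0,0,0,0]
  ]
}}

```text
t: 40.2
position: [508.2, -385.8, 364.4]
orientation: [-1.545, 0.013, 0.431]
wrist_force: [-0.4, -0.0, -2.5]
opening: 0.174
```

Emit:
{"op": "carry_out", "data": {
  "steps": [
    [0,0.13,0,0,0,0,0],
    [0,0.13,0,0,0,0,0],
    [0,0.12,0,0,0,0,0],
    [0,0.05,0,0,0,0,0],
    [0,0,0,0,0,0,0]
  ]
}}

```text
t: 40.7
position: [506.1, -384.1, 353.6]
orientation: [-1.545, 0.033, -0.021]
wrist_force: [-0.4, -0.0, -2.0]
opening: 0.176
```

```bash
python3 d.py 659.8 -13.7 385 -1.4; python3 -c "
from h import *
c=cap('wrist','w26')"
```

```text
t 40.7 pos [ 506.1 -384.1  353.6] ori [-1.5451  0.0332 -0.021 ] F [-0.4 -0.  -2. ] open 0.176
rot needed (tool) [-0.0257  0.003  -0.0333]
shift now axes mm [144.7 -26.6 374.4]  after-rot axes mm [144.6 -31.4 374.1]
```

View pics/w26.png

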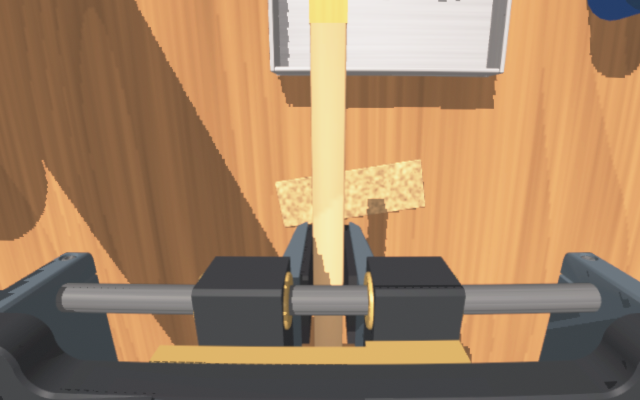

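Emit:
{"op": "carry_out", "data": {
  "steps": [
    [-0.025,0.003,-0.033,0,-0.03,0,0],
    [0,0,0,0.015,0,0.035,0],
    [0,0,0,0.018,0,0.045,0],
    [0,0,0,0.018,0,0.045,0],
    [0,0,0,0.018,0,0.045,0],
    [0,0,0,0.018,0,0.045,0],
    [0,0,0,0.018,0,0.045,0],
    [0,0,0,0.018,0,0.045,0],
    [0,0,0,0.012,0,0.03,0],
    [0,0,0,0,0,0,0]
  ]
}}

```text
t: 41.75
position: [649.8, -40.1, 376.6]
orientation: [-1.567, 0.006, -0.005]
wrist_force: [0.4, -1.0, -1.9]
opening: 0.171
```

```bash
python3 d.py 659.8 -13.7 320 -1.4; python3 -c "
from h import *
c=cap('wrist','w27')"
```

```text
t 41.75 pos [649.8 -40.1 376.6] ori [-1.5674  0.0063 -0.0053] F [ 0.4 -1.  -1.9] open 0.171
rot needed (tool) [-0.0033  0.0191 -0.0063]
shift now axes mm [10.3 56.6 26.2]  after-rot axes mm [ 9.4 56.6 26.6]
```

View pics/w27.png

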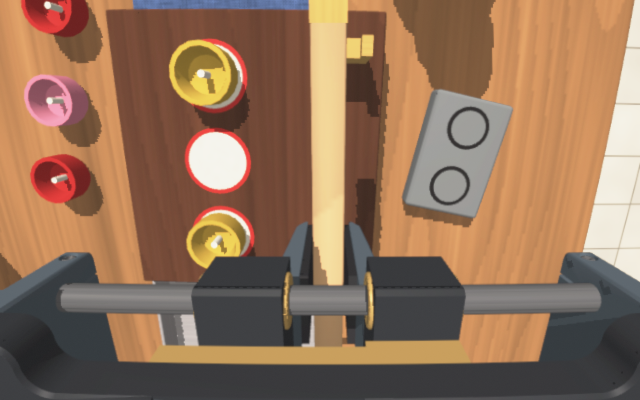

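Emit:
{"op": "carry_out", "data": {
  "steps": [
    [-0.003,0.015,-0.006,0.009,0.01,0.02,0],
    [0,0,0,0,0.015,0.007,0],
    [0,0,0,0,0.015,0,0],
    [0,0,0,0,0.01,0,0],
    [0,0,0,0,0,0,0]
  ]
}}

```text
t: 42.3
position: [656.4, -17.4, 320.7]
orientation: [-1.571, 0.005, -0.018]
wrist_force: [-0.1, 0.8, -1.2]
opening: 0.174
```

```bash
python3 d.py 660.2 -13.7 310 -1.4; python3 -c "
from h import *
c=cap('wrist','w28')
c=cap('scene');cv2.imwrite('pics/s28.png',cv2.resize(c['color'][150:300,220:420,::-1],None,fx=3.8,fy=3.8))"
```

```text
t 42.3 pos [656.4 -17.4 320.7] ori [-1.5714  0.005  -0.0184] F [-0.1  0.8 -1.2] open 0.174
rot needed (tool) [ 0.0006  0.0061 -0.005 ]
shift now axes mm [ 3.7 10.7  3.8]  after-rot axes mm [ 3.7 10.7  3.8]
```

View pics/w28.png

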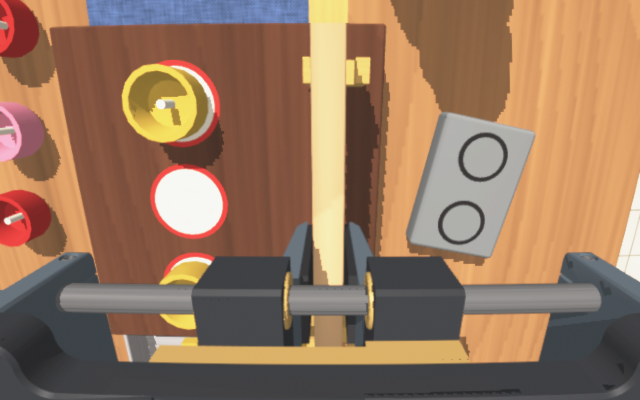

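View pics/s28.png

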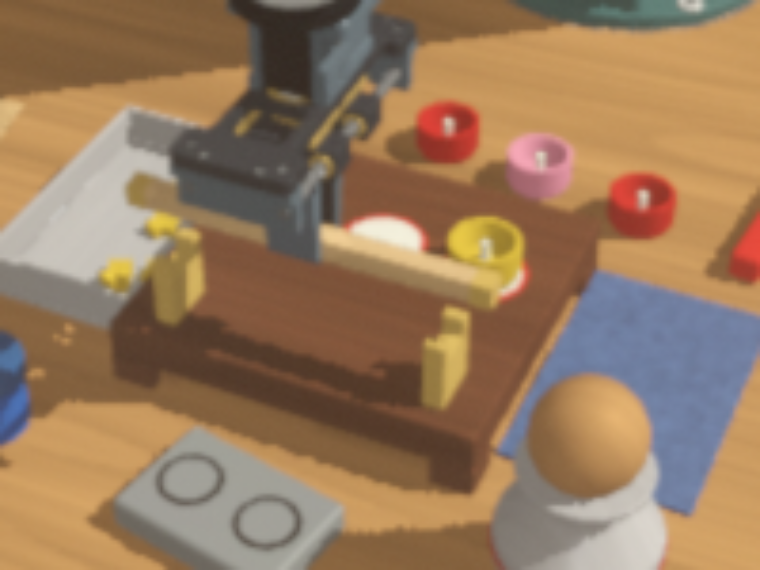

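```bash
cat > br.py <<'E'
from h import *
c=cap('wrist'); P=cloud(c); Z=P[...,2]; s=monitor.get_state(); print(s['position'].round(1),np.round(s['orientation'],4))
zt=s['position'][2]-177
m=(abs(Z-zt)<9); m[225:]=0; m[:,:290]=0; m[:,:][:,365:]=0
im=c['color']; 
mid=[]
for v in range(5,220,5):
    u=np.nonzero(m[v])[0]
    if len(u)>8:
        L,R=u.min(),u.max(); a=plane(c,[L-.0,R+.0],[v,v],zt); mid.append([*a.mean(0)[:2],a[0,0]-a[1,0]])
mid=np.array(mid); k=np.polyfit(mid[:,1],mid[:,0],1); print('bar n',len(mid),'width',np.median(abs(mid[:,2])),'dx/dy',k[0].round(4),'x at y=80',np.polyval(k,80).round(1),'x at TCP y',np.polyval(k,s['position'][1]).round(1))
q=P[35:110,285:395].reshape(-1,3); q=q[(q[:,2]>94)&(q[:,2]<104)&(abs(q[:,1]-80)<12)]
h=np.sort(q[:,0]); print('cradle n',len(q),'x',h[:3].round(1),h[-3:].round(1),'y',np.percentile(q[:,1],[2,98]).round(1),'gap',h[:-1][np.diff(h)>4],h[1:][np.diff(h)>4])
E
python3 br.py
```

```text
[657.3 -17.2 323. ] [-1.5715  0.0019 -0.0187]
bar n 43 width 15.183117240325942 dx/dy 0.0232 x at y=80 659.0 x at TCP y 656.8
cradle n 600 x [643.8 643.9 643.9] [681.4 681.4 681.4] y [72.8 86.3] gap [648.92090182] [673.21186432]
```

Emit:
{"op": "carry_out", "data": {
  "steps": [
    [0,0.004,-0.002,0.0035,0.006,0.003,0],
    [0,0,0,0,0.007,0,0],
    [0,0,0,0,0.006,0,0],
    [0,0,0,0,0,0,0]
  ]
}}

```text
t: 42.85
position: [661.7, -14.5, 304.2]
orientation: [-1.572, -0.003, -0.023]
wrist_force: [-0.2, 0.7, -0.4]
opening: 0.173
```

```bash
python3 d.py 660.7 -13.7 297 -1.4; python3 br.py
```

```text
t 42.85 pos [661.7 -14.5 304.2] ori [-1.5716 -0.0032 -0.0233] F [-0.2  0.7 -0.4] open 0.173
rot needed (tool) [0.0008 0.0011 0.0032]
shift now axes mm [-1.   7.2  0.8]  after-rot axes mm [-1.   7.2  0.8]
[661.8 -14.5 304.5] [-1.5716 -0.0034 -0.0233]
bar n 43 width 15.179407544182027 dx/dy 0.0277 x at y=80 665.1 x at TCP y 662.5
cradle n 825 x [643.5 643.6 643.6] [681.1 681.1 681.1] y [73.  86.9] gap [651.86771656] [674.60608125]
```

Emit:
{"op": "carry_out", "data": {
  "steps": [
    [0,-0.002,0.003,-0.002,0.003,0,0],
    [0,0,0,0,0.003,0,0],
    [0,0,0,0,0,0,0]
  ]
}}

```text
t: 43.2
position: [659.7, -14.4, 298.3]
orientation: [-1.572, -0.001, -0.021]
wrist_force: [0.3, 0.0, -1.8]
opening: 0.169
```

```bash
python3 br.py; python3 d.py 660.3 -13.7 297 -1.4
```

```text
[659.7 -14.4 298.5] [-1.5716e+00 -6.0000e-04 -2.1000e-02]
bar n 43 width 15.177509343031033 dx/dy 0.025 x at y=80 662.4 x at TCP y 660.0
cradle n 961 x [643.5 643.5 643.5] [681.3 681.3 681.4] y [73.  86.6] gap [651.72976848] [673.00352763]
t 43.25 pos [659.7 -14.4 298.5] ori [-1.5716e+00 -6.0000e-04 -2.1000e-02] F [ 0.6 -0.7 -1.2] open 0.173
rot needed (tool) [0.0008 0.0034 0.0006]
shift now axes mm [0.6 1.5 0.7]  after-rot axes mm [0.6 1.5 0.7]
```

Aligned (bar 662.4 against cradle 662.4). Lower.

Emit:
{"op": "carry_out", "data": {
  "steps": [
    [0,0,0,0,0.005,0,0],
    [0,0,0,0,0.004,0,0],
    [0,0,0,0,0.003,0,0]
  ]
}}

```text
t: 43.55
position: [659.9, -14.4, 286.2]
orientation: [-1.572, -0.002, -0.021]
wrist_force: [0.8, -0.1, -1.2]
opening: 0.174
```

```bash
python3 br.py; python3 d.py 660 -13.7 279 -1.4
```

```text
[659.7 -14.5 285.7] [-1.5716e+00 -1.1000e-03 -2.1000e-02]
bar n 43 width 15.389137177471412 dx/dy 0.0209 x at y=80 662.6 x at TCP y 660.6
cradle n 1107 x [643.3 643.3 643.4] [681.4 681.4 681.4] y [73.1 86.6] gap [651.76691932] [673.07690147]
t 43.6 pos [659.7 -14.5 285.7] ori [-1.5716e+00 -1.1000e-03 -2.1000e-02] F [-0.1 -0.  -2.5] open 0.178
rot needed (tool) [0.0008 0.0034 0.0011]
shift now axes mm [0.2 6.7 0.8]  after-rot axes mm [0.2 6.7 0.8]
```

Inside the notches (bottom ≈ 93 mm, no contact force). Continue.

Emit:
{"op": "carry_out", "data": {
  "steps": [
    [0,0,0,0,0.003,0,0],
    [0,0,0,0,0.002,0,0],
    [0,0,0,0,0.001,0,0]
  ]
}}

```text
t: 43.9
position: [659.8, -14.5, 279.0]
orientation: [-1.572, -0.001, -0.021]
wrist_force: [-0.3, -0.1, -2.1]
opening: 0.172
```

```bash
python3 d.py 660 -13.7 279 -1.4
```

```text
t 43.9 pos [659.8 -14.5 279. ] ori [-1.5716e+00 -8.0000e-04 -2.1000e-02] F [-0.3 -0.1 -2.1] open 0.172
rot needed (tool) [0.0008 0.0034 0.0008]
shift now axes mm [ 0.2 -0.   0.8]  after-rot axes mm [ 0.2 -0.   0.8]
```

Emit:
{"op": "carry_out", "data": {
  "steps": [
    [0,0,0,0,0.001,0,0],
    [0,0,0,0,0.0005,0,0]
  ]
}}

```text
t: 44.1
position: [659.9, -14.4, 278.8]
orientation: [-1.572, 0.0, -0.021]
wrist_force: [-4.1, 0.7, 3.7]
opening: 0.174
```

Emit:
{"op": "carry_out", "data": {
  "steps": [
    [0,0,0,0,0,0,0.5],
    [0,0,0,0,0,0,0.5],
    [0,0,0,0,0,0,0.5],
    [0,0,0,0,0,0,0.5],
    [0,0,0,0,-0.015,0,0.5],
    [0,0,0,0,-0.03,0,0.5],
    [0,0,0,0,-0.04,0,0.5],
    [0,0,0,0,-0.04,0,0.5],
    [0,0,0,0,0,0,0.5]
  ]
}}

```text
t: 45.0
position: [660.1, -14.4, 412.1]
orientation: [-1.572, -0.001, -0.021]
wrist_force: [0.3, 0.2, -0.6]
opening: 0.499
```

```bash
python3 -c "
from h import *
c=cap('wrist','w30')
c=cap('scene');cv2.imwrite('pics/s30.png',cv2.resize(c['color'][150:300,220:420,::-1],None,fx=3.8,fy=3.8))"; python3 dy.py wrist
```

```text
wrist [205. 106.] 2513 ztop 77.1 MEC 546.6 63.8 25.3 fit [546.9  63.9] 24.8
wrist [221. 238.] 583 ztop 77.1 MEC 543.5 -72.9 21.8 fit [543.6 -82.1] 22.5
```

View pics/w30.png

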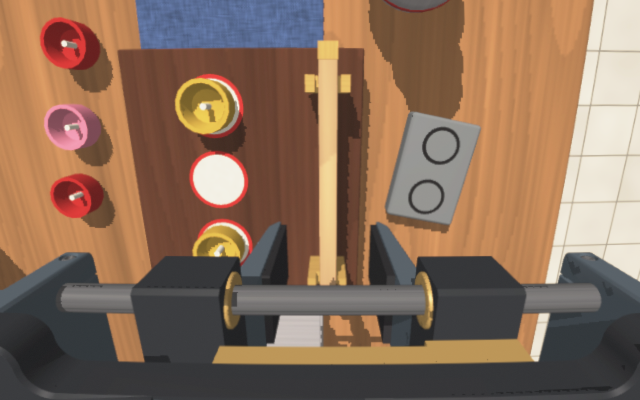

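View pics/s30.png

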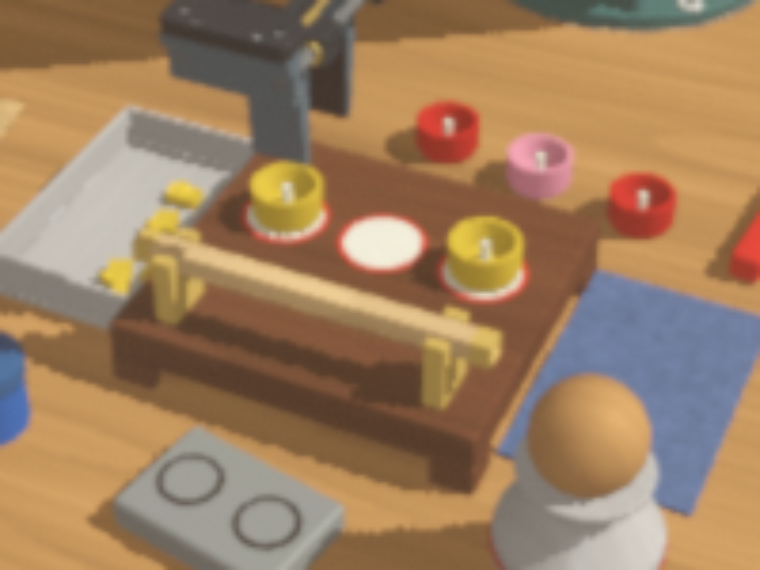

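Emit:
{"op": "carry_out", "data": {
  "steps": [
    [0,0,0,0,0,-0.04,0.5],
    [0,0,0,0,0,-0.05,0.5],
    [0,0,0,0,0,-0.05,0.5],
    [0,0,0,0,0,-0.05,0.5],
    [0,0,0,0,0,-0.05,0.5],
    [0,0,0,0,0,-0.05,0.5],
    [0,0,0,0,0,-0.05,0.5],
    [0,0,0,0,0,-0.04,0.5],
    [0,0,0,0,0,0,0.5]
  ]
}}

```text
t: 46.05
position: [647.6, -400.3, 391.2]
orientation: [-1.564, 0.025, -0.017]
wrist_force: [-0.5, 0.8, 0.8]
opening: 0.499
```

```bash
python3 dy.py top; python3 - <<'E'
from h import *
c=cap('top'); im=c['color'][:,:,::-1]
cv2.imwrite('pics/t31.png',cv2.resize(im[110:270,140:440],None,fx=2.6,fy=2.6,interpolation=cv2.INTER_CUBIC))
P=cloud(c);Z=P[...,2]
m=(Z>60)&(Z<90);m[:180]=0;m[270:]=0;m[:,:140]=0;m[:,210:]=0
v,u=np.nonzero(m); print('scraper',cv2.minAreaRect(plane(c,u,v,74)[:,:2].astype(np.float32)))
m=(Z>90)&(Z<115);m[:150]=0;m[200:]=0;m[:,:270]=0;m[:,400:]=0
v,u=np.nonzero(m); print('bar',cv2.minAreaRect(plane(c,u,v,102)[:,:2].astype(np.float32)),np.median(Z[m]))
E
```

```text
top [300. 211.] 316 ztop 78.6 MEC 546.0 65.8 25.1 fit [545.9  65.4] 24.3
top [359. 215.] 305 ztop 79.1 MEC 542.0 -83.8 25.1 fit [541.8 -83.9] 24.4
scraper ((503.5804748535156, 392.9810485839844), (32.00157165527344, 89.15445709228516), 89.17324829101562)
bar ((656.9912109375, -10.518386840820312), (249.6212158203125, 39.20762634277344), 89.16300964355469) 100.55963315818849
```

View pics/t31.png

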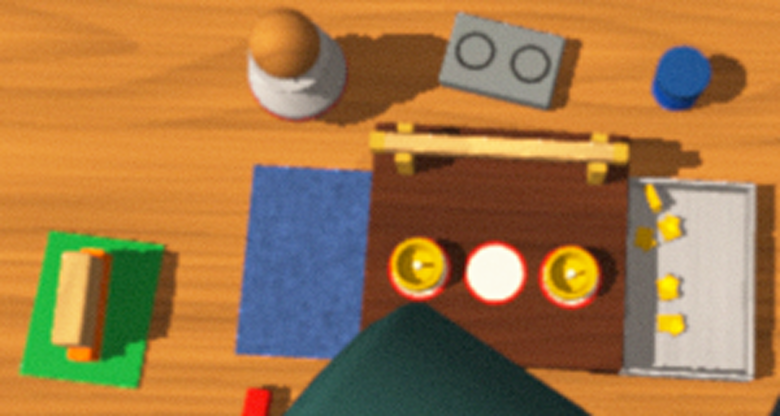

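```bash
python3 -c "
from h import *
print(bot.finish_job())"
```

```text
the job is handed in; nothing more can be done
None
```

The job is done and handed in at about 46 s of the 208 s allowed; the hand-in gives no verdict.

- **Chips:** I wiped the five chips into the tray in two passes with the scraper. The last top picture shows all five in the tray. One stands on edge with its top about 27 mm up, still inside the walls. The chowki top is clear.
- **Scraper:** It stands upright on the green mat, about 5 mm from the mat's centre.
- **Diyas:** There were two whole ones. Both stand on the left and right marks, within about 2 mm of the centres. The far one had been knocked a few centimetres aside partway through, so I measured it again before picking it up.
- **Bar:** It lies in both cradle notches. I lowered it to light contact with its line matching the left cradle's centre, and the last scene and top pictures show it down in both. The last outline fit of the bar also took in the cradle tops (39 mm wide), so it gives no precise figure for the final offset.

**What went wrong:**
- My first grasp of the bar missed because I lifted before the fingers had closed. I repeated it with a longer wait.
- Setting the scraper down pressed on the mat with a wrist force of about 59 N for a moment, below the 120 N wrist limit.
- The bystanders looked unmoved in the last pictures, but I did not measure them.

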